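Cap the filter bank and wind its locking plate shut

ROBOT

A 6-joint arm with a two-finger parallel gripper is mounted at the origin on a cart in front of the work surface, level with it; the furniture and walls round the work are solid. World frame = base frame: x ahead of the robot, y to its left, z up, the work surface at z = 0. Lengths are in m, angles in rad, forces in N, time in s.
With the tool pointing down it reaches from about 0.3 to 1 m from the base axis. Payload 5.1 kg.
Tool frame: the origin (TCP) lies midway between the tips of the shut fingers; the grasp point (between the pads) lies 19 mm behind it (env.tcp_to_grasp is the distance from the TCP to the grasp point, in m); z points along the fingers, y is the line along which they close (so a half turn about z gives the same grasp; the last joint's range is limited). The gripper opens to 95 mm and grips with 3 to 60 N. Pads are 20 mm wide; open, the fingers measure 119 mm over their backs; the gripper's body (75 mm by 180 mm) begins 59 mm behind the grasp point.
Start: joints at [-0.083, 0.124, 1.65, -0, 1.367, -0.083], TCP at [0.65, -0, 0.215] pointing down, gripper open.
Joint ranges: [-2.61, 2.61], [-1.02, 2.33], [0.03, 2.71], [-1.35, 4.49], [0.32, 2.68], [-2.91, 2.91]. Speed limits (rad/s): [2.57, 2.57, 3.14, 3.14, 3.14, 3.14].

INTERFACE

Orientations are given as a rotation vector (axis times angle).
In Python, from workcell import telemetry, capture, job, env gives the robot as it stands. The module is installed in compiled form; this text tells all that it offers.
- The arm moves only by the tool arm_command, never from a script. Its argument "commands" is a list of rows, each an object of numbers: "hand": the closure in counts, from 0 (fully open) to 255 (shut); "dx", "dy", "dz": the shift along the tool's x, y, z in m; "wx", "wy", "wz": the turn, a rotation vector about the tool's x, y, z in degrees. A call has 1 to 8 rows; each row shifts and turns the commanded pose from where the row before left it, along the tool's axes as they then stand; what a row does not reach is not made up. A row lasts 1/12 s, in which the tool goes at most 41.7 mm and 7.16 degrees, less where a joint would pass 70% of its speed; a pose out of reach is approached as far as the arm can. A call with a gripper value outside its range is refused whole. The fingers move at their own pace and stop on an object; "squeeze" is the grip in N (left out, the last holds). Time passes only in rows, so rows that do not move let the fingers close. It gives the time, the measured TCP pose, the force, the opening and the grip force at its end, in the units of the state.
- telemetry.observe(): the state, without advancing time (a new reading comes with each control period).
- capture(name): name is "scene" or "side" or "wrist"; returns a dict with "image" (384x512x3 uint8, red, green, blue), "fov_y" (degrees; the focal length in pixels is half the picture's height over the tangent of half this angle, whatever the lens; pixels are square), "cx", "cy" (the principal point, pixels), "k1" (the pictures are not rectified: a ray, as slopes to the right and down, at radius r is drawn at 1 + k1 r^2 times it, then the intrinsics apply), "origin" and "orientation" of the camera in the world. Camera axes: x right, y up, looking along -z (the intrinsics and any distortion apply to the point x, -y, -z); pixel columns grow to the right and rows downward; lengths in m; the calibration is good to about 2 mm. A picture is of the moment at which its call begins. There is no depth.
- job.hand_in(): hands the job in; it is judged then, once.
The state is a dict: "clock": time; "qpos": joint angles; "qvel": joint speeds; "tau": joint torques, N m; "tcp_pos": TCP position; "eef_rot": TCP orientation; "wrist_force": force on the tool from outside, world axes, zero at the start; "wrist_torque": the same for the moment, N m; "grip_width": finger opening in m; "grasp_force": force on a finger pad.
Only numpy, scipy, OpenCV 4.12 (cv2) and the standard library are available. Lean on these libraries where they do the work, as an engineer would, in place of code of your own. Each camera call takes 0.05 s, during which the arm holds its last target. There are 200 camera calls.

TASK

Screw every blue cap lying on the shelf fully home onto the filter bank, one to a port, whichever ports you like; to avoid cross-threading, set each on, turn it backward (counter-clockwise) until it drops a step, and only then forward (clockwise) to its stop. When all the caps are home, wind the handwheel clockwise until the yellow locking plate has slid over the caps and meets its stop blocks, then let go. Leave the tape roll and the pliers where they lie.

Things in the scene. Friction and masses are not known exactly. Their poses are not given: they have to be found in the camera images.
- cap_a_mid (a point): centre, half-way up, of a blue 12-sided screw cap, white disc on top, 60 mm across, 34 mm high, 90 g, mouth down (z axis up). Wall 3.7 mm; three thread lugs inside the skirt, 120 degrees apart, 6 mm above its lower edge, 43 mm circle within them. All caps are alike, fit any port, may be absent.
- cap_b_mid (a point): centre, half-way up, of a blue 12-sided screw cap, white disc on top, 60 mm across, 34 mm high, 90 g, mouth down (z axis up). Like cap_a. A cap that is held does not drop by its own weight: let it down or let it go.
- cap_c_mid (a point): centre, half-way up, of a blue 12-sided screw cap, white disc on top, 60 mm across, 34 mm high, 90 g, mouth down (z axis up). Like cap_a.
- port_0 (a point): port of the aluminium filter bank (25 mm high, 100 mm between ports): point on its axis level with the bank's top; z up, y along the row, away from the handwheel. A neck 40 mm thick (50 over threads), 27 mm high rises there, with a right-hand three-start thread whose start angle is unknown. All ports are alike but for that angle.
- port_1 (a point): port of the aluminium filter bank (25 mm high, 100 mm between ports): point on its axis level with the bank's top; z up, y along the row, away from the handwheel. A cap set on rests on the threads, centre 27 to 37 mm above this point; forward (clockwise) it binds. Turned backward up to 120 degrees (rising up to 4.5 mm) it drops at one of 3 gaps, each 20 degrees wide, to 23.5 mm; it may land there at once.
- port_2 (a point): port of the aluminium filter bank (25 mm high, 100 mm between ports): point on its axis level with the bank's top; z up, y along the row, away from the handwheel. A dropped cap cannot go further backward; forward it screws down in 85 to 110 degrees (up to 3.7 mm per rad, 1 mm play) to a hard stop, centre 19 mm above this point: fully home.
- wheel (a joint): black handwheel, 104 mm diameter, upright axis, low on the bank's end beside port_0; rad, grows clockwise seen from above, 4.2 mm of gate per rad, range 0 to 12.4 (about two turns); turns easily and stays where it is left
- gate (a joint): yellow locking plate behind the ports, driven by the handwheel; m, grows as it slides forward over the ports (towards the bank's -x); 0 fully back, 0.052 at its stop blocks. Its lower face is 3 mm above the top of a cap that is home; a cap not home is in its way
- crank_mid (a point): centre, half-way up, of the red crank knob on the handwheel: 20 mm diameter, 34 mm high, spins freely on its pin, 40 mm from the wheel's axis; its foot is 51 mm above the table
- wheel_axis (a point): point on the upright axis of the handwheel, at the knob's mid height (68 mm above the table), 140 mm along the row from port_0. The bank's base reaches 38 mm in front of the ports' axes (the wheel 57 mm) and 50 mm beyond port_2; behind, 76 mm from the axes, stands the slideway with the plate, 71 mm high
- tape_mid (a point): roll of black tape, 55 mm across, 19 mm high, a bystander: leave it where it lies; its centre
- heap_mid (a point): flat heap of bolts on the shelf, about 80 by 100 mm and 20 mm high, fixed: keep clear of it; its centre
- pliers_mid (a point): red-handled pliers, 165 mm long, a bystander: leave them; their middle

How it is judged:
By the outcome, as a careful person would: the job done as asked, in the order asked, and still so for the second after the job is handed in, with the robot touching nothing.
Of cap_a, cap_b, cap_c only 2 to 3 are there at a start; the rules pass over those that are not, and their reading is None.
At some moment in a run one of cap_a, cap_b, cap_c may be knocked a few centimetres aside while the robot is not near it.
Once in a run the grip may slacken for a moment while it holds something.
It also fails if it takes over 210 s, if anything falls off the work surface, if the arm or the gripper's body presses on something with over 40 N, if the wrist force passes 120 N, or if a joint passes its speed limit or range.

## Working session

There is one attempt and no reset: what is moved stays moved. The work goes in short steps, Python scripts to look and compute and a tool call to move; the robot and the scene stay as the last step left them, time stands still between calls to the robot, and variables do not carry over. Pictures are saved under pics/ and viewed, at most 14 in all, crops included, and the job is handed in when it is done.

Besides the shell and the picture viewer there is one more tool, called after "Call:" by a JSON object that holds its "name" and its "arguments". arm_command: Moves the arm, as the interface text tells. Its arguments: {"type":"object","properties":{"commands":{"type":"array"},"squeeze":{"type":"number"}},"required":["commands"]}

```bash
mkdir -p pics; cat > h.py <<'E'
import numpy as np, cv2
from scipy.spatial.transform import Rotation as R
from workcell import telemetry, capture, job, env
def shot(cam,name):
    c=capture(cam); cv2.imwrite('pics/'+name+'.png',c['image'][:,:,::-1]); c2={k:v for k,v in c.items() if k!='image'}
    np.save('pics/'+name+'.npy',c2,allow_pickle=True); return c
def load(name): return np.load('pics/'+name+'.npy',allow_pickle=True).item()
def rot(c):
    o=np.array(c['orientation'],float); return o if o.shape==(3,3) else R.from_rotvec(o).as_matrix()
def f_(c): return 192/np.tan(np.radians(c['fov_y'])/2)
def pt(c,u,v,z):
    "pixel -> world point at height z"
    K=np.array([[f_(c),0,c['cx']],[0,f_(c),c['cy']],[0,0,1.]])
    s=cv2.undistortPoints(np.array([[[u,v]]],float),K,np.array([c['k1'],0,0,0.]))[0,0]
    d=rot(c)@np.array([s[0],-s[1],-1]); o=np.array(c['origin']); return o+d*(z-o[2])/d[2]
def px(c,p):
    q=rot(c).T@(np.array(p)-np.array(c['origin'])); s=np.array([q[0],-q[1]])/-q[2]; s=s*(1+c['k1']*(s@s)); return s*f_(c)+[c['cx'],c['cy']]
E
python3 - <<'E'
from h import *
for n in ['scene','side','wrist']:
    c=shot(n,n+'0'); print(n,c['fov_y'],c['cx'],c['cy'],c['k1'],c['origin'],c['orientation'])
a=[cv2.imread(f'pics/{n}0.png') for n in ['scene','side','wrist']]
print(telemetry.observe(), env.tcp_to_grasp)
E
```

```text
scene 49.29708655511634 253.90106235987776 200.42437276179547 -0.03764913668897217 [ 0.00993087 -0.93701372  0.75774606] [ 0.98992369 -0.2554586  -0.4523449 ]
side 54.80184279394211 255.5943914292231 190.0051271113694 -0.09974291839718845 [ 0.25416667 -0.71391704  0.65608576] [ 0.91028765 -0.18971908 -0.34578145]
wrist 69.51943554421689 257.0720917651342 190.49295196386447 -0.06521718675859955 [0.64866545 0.07225521 0.38360844] [-0.26464551  0.00281515  0.00069332]
{'clock': 0.15, 'qpos': array([-8.25905368e-02,  1.24377231e-01,  1.65134642e+00,  2.84906024e-06,
        1.36746998e+00, -8.26124448e-02]), 'qvel': array([ 0.00168017, -0.00147851, -0.00302465,  0.00144803,  0.00151659,
       -0.0011362 ]), 'tau': array([ 4.52342692e-04, -4.18191254e+01, -3.60470796e+01,  7.75244599e-02,
        4.69156180e-02, -8.73639601e-05]), 'tcp_pos': array([6.49514140e-01, 1.81204896e-05, 2.13663421e-01]), 'eef_rot': array([-2.22055241e+00, -2.22059978e+00,  1.62148216e-03]), 'wrist_force': array([ 0.19299032, -0.37852779,  0.29397002]), 'wrist_torque': array([ 0.03378102, -0.01301789,  0.00442954]), 'grasp_force': 0.0, 'grip_width': 0.09544946029029715} 0.0188
```

View pics/scene0.png

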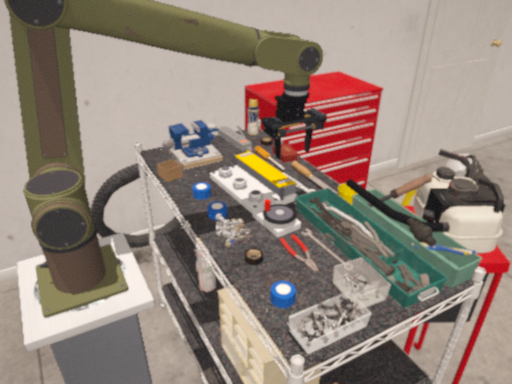

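View pics/side0.png

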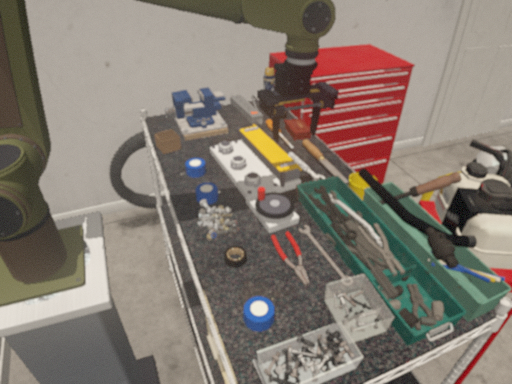

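The pictures show three blue caps (side: about (196,167), (206,193), (259,312)), the bank with three necks, the wheel at about (275,205) with its red knob, the heap at (215,220), the tape at (235,257) and the pliers at (290,257). I'll enlarge both views next.

```bash
python3 - <<'E'
import cv2
a=cv2.imread('pics/side0.png')[120:340,160:320]; b=cv2.imread('pics/scene0.png')[140:320,170:330]
cv2.imwrite('pics/s0c.png',cv2.resize(a,None,fx=2.7,fy=2.7,interpolation=3))
cv2.imwrite('pics/sc0c.png',cv2.resize(b,None,fx=3.3,fy=3.3,interpolation=3))
E
```

```text
(no output)
```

View pics/s0c.png

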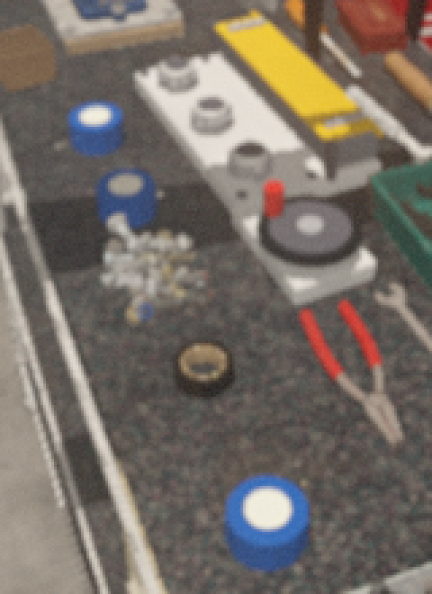

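View pics/sc0c.png

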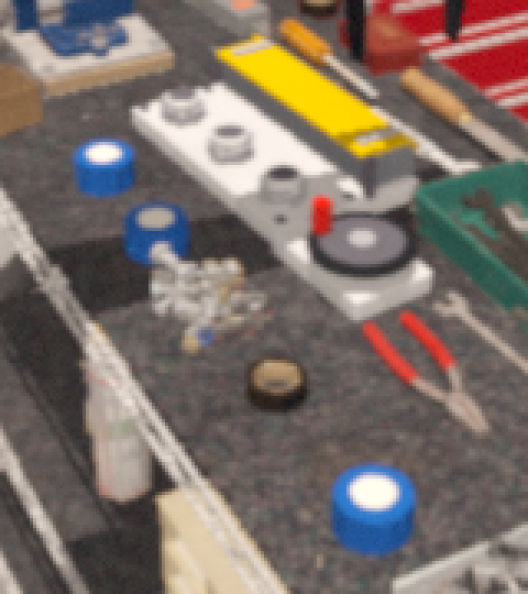

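```bash
python3 - <<'E'
from h import *
s=load('side0'); c=load('scene0')
for n,a,b,z in [('c1',(96,116),(103,152),.034),('c2',(126,184),(156,219),.034),('c3',(268,508),(374,492),.034),
 ('pA',(179,63),(183,94),.052),('pB',(212,106),(231,134),.052),('pC',(250,151),(283,174),.052),('knob',(274,184),(322,200),.085),('tape',(205,360),(277,375),.019),('heap',(152,262),(205,290),.01),('basecornerNearTape',(298,290),(360,300),.025),('vise',(60,5),(75,50),.0)]:
    print(n,pt(s,160+a[0]/2.7,120+a[1]/2.7,z)[:2].round(3),pt(c,170+b[0]/3.3,140+b[1]/3.3,z)[:2].round(3))
E
```

```text
c1 [0.447 0.243] [0.45  0.248]
c2 [0.444 0.105] [0.446 0.104]
c3 [ 0.432 -0.314] [ 0.434 -0.313]
pA [0.565 0.294] [0.566 0.296]
pB [0.569 0.189] [0.572 0.191]
pC [0.577 0.092] [0.58  0.094]
knob [ 0.561 -0.012] [ 0.563 -0.012]
tape [ 0.443 -0.145] [ 0.445 -0.144]
heap [0.44  0.005] [0.45  0.006]
basecornerNearTape [ 0.551 -0.098] [ 0.557 -0.092]
vise [0.482 0.602] [0.538 0.558]
```

Cap positions agree between the two views to about 3 mm. I'm moving above the far cap (0.448, 0.246).

Call:
{"name": "arm_command", "arguments": {"commands": [{"hand": 0,"dx": 0.031,"dy": -0.025},{"dx": 0.031,"dy": -0.025},{"dx": 0.031,"dy": -0.025},{"dx": 0.031,"dy": -0.025},{"dx": 0.031,"dy": -0.025},{"dx": 0.031,"dy": -0.025},{"dx": 0.031,"dy": -0.025},{"dx": 0.031,"dy": -0.025}], "squeeze": 15}}

```text
schema error: expected keys hand, dx, dy, dz, wx, wy, wz
```

Call:
{"name": "arm_command", "arguments": {"commands": [{"dz": 0.03},{"dz": 0.03},{"dz": 0.02},{},{}]}}

```text
schema error: expected keys hand, dx, dy, dz, wx, wy, wz
```

```bash
python3 - <<'E'
from h import *
c=shot('wrist','w1'); o=telemetry.observe(); print(o['tcp_pos'],o['eef_rot'],o['qpos'],o['clock'])
print(px(c,[.448,.246,.034]),px(c,[.566,.295,.052]))
E
```

```text
[6.49597091e-01 6.14776488e-06 2.13853045e-01] [-2.22074144e+00 -2.22074375e+00  1.34196859e-03] [-8.25910769e-02  1.24257227e-01  1.65115711e+00 -1.37124278e-05
  1.36748463e+00 -8.25893403e-02] 0.2
[ 83.64601752 -34.73182493] [178.78750964 -98.51587424]
```

View pics/w1.png

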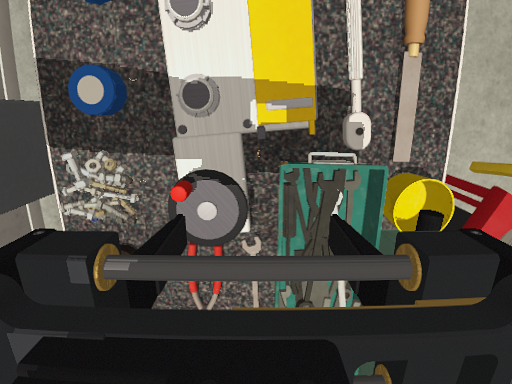

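Every row needs all seven keys, so nothing moved. This wrist picture still helps: near cap disc (91,90), port_0 top (197,96), port_1 top about (188,8), knob top (180,187), wheel hub (207,211).

Call:
{"name": "arm_command", "arguments": {"commands": [{"hand": 0,"dx": 0.031,"dy": -0.025,"dz": 0,"wx": 0,"wy": 0,"wz": 0},{"hand": 0,"dx": 0.031,"dy": -0.025,"dz": 0,"wx": 0,"wy": 0,"wz": 0},{"hand": 0,"dx": 0.031,"dy": -0.025,"dz": 0,"wx": 0,"wy": 0,"wz": 0},{"hand": 0,"dx": 0.031,"dy": -0.025,"dz": 0,"wx": 0,"wy": 0,"wz": 0},{"hand": 0,"dx": 0.031,"dy": -0.025,"dz": 0,"wx": 0,"wy": 0,"wz": 0},{"hand": 0,"dx": 0.031,"dy": -0.025,"dz": 0,"wx": 0,"wy": 0,"wz": 0},{"hand": 0,"dx": 0.031,"dy": -0.025,"dz": 0,"wx": 0,"wy": 0,"wz": 0},{"hand": 0,"dx": 0.031,"dy": -0.025,"dz": 0,"wx": 0,"wy": 0,"wz": 0}], "squeeze": 15}}

```text
clock: 0.87
tcp_pos: [0.4484, 0.2491, 0.2146]
eef_rot: [-2.222, -2.221, -0.0]
wrist_force: [-0.0, 1.0, -0.2]
grip_width: 0.0954
grasp_force: 0.0
```

Call:
{"name": "arm_command", "arguments": {"commands": [{"hand": 0,"dx": 0,"dy": 0,"dz": 0.03,"wx": 0,"wy": 0,"wz": 0},{"hand": 0,"dx": 0,"dy": 0,"dz": 0.03,"wx": 0,"wy": 0,"wz": 0},{"hand": 0,"dx": 0,"dy": 0,"dz": 0,"wx": 0,"wy": 0,"wz": 0},{"hand": 0,"dx": 0,"dy": 0,"dz": 0,"wx": 0,"wy": 0,"wz": 0}]}}

```text
clock: 1.2
tcp_pos: [0.4485, 0.2475, 0.153]
eef_rot: [-2.22, -2.221, 0.007]
wrist_force: [1.2, 0.1, 0.7]
grip_width: 0.0952
grasp_force: 0.0
```

```bash
python3 - <<'E'
from h import *
# refit from previous wrist view saved as w1
w=load('w1')
for n,u,v,z in [('c2',91,90,.034),('p0',197,96,.052),('p1',188,8,.052),('knob',180,187,.085),('hub',207,211,.05)]: print(n,pt(w,u,v,z)[:2].round(4))
c=shot('wrist','w2'); o=telemetry.observe(); print(o['tcp_pos'],o['eef_rot'],o['qpos'],o['clock'])
print(px(c,[.448,.246,.034]),px(c,[.566,.295,.052]))
E
```

```text
c2 [0.443  0.1056]
p0 [0.5788 0.0948]
p1 [0.5727 0.1877]
knob [ 0.5615 -0.0047]
hub [ 0.5838 -0.0455]
[0.45003813 0.24782987 0.15498377] [-2.22159084e+00 -2.22092429e+00  8.95477648e-04] [ 3.98837084e-01 -1.35295364e-01  2.01067776e+00  2.71378149e-05
  1.26683630e+00  3.99129031e-01] 1.25
[258.31209853 186.17552769] [378.64455458 142.63399378]
```

View pics/w2.png

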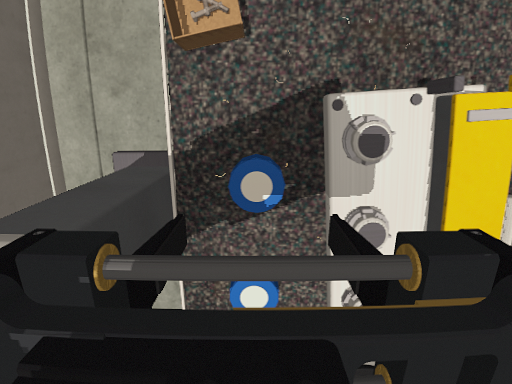

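Cap disc is at (257,186), port_2 top at (373,142) and port_1 top at (372,233).

```bash
python3 - <<'E'
from h import *
w=load('w2')
for n,u,v,z in [('c1',257,186,.034),('p2',373,142,.052),('p1',372,233,.052),('c2',254,296,.034)]: print(n,pt(w,u,v,z)[:2].round(4))
E
```

```text
c1 [0.4466 0.2462]
p2 [0.5603 0.2956]
p1 [0.57   0.1991]
c2 [0.443  0.1076]
```

Call:
{"name": "arm_command", "arguments": {"commands": [{"hand": 0,"dx": -0.002,"dy": -0.003,"dz": 0.03,"wx": 0,"wy": 0,"wz": 0},{"hand": 0,"dx": 0,"dy": 0,"dz": 0.04,"wx": 0,"wy": 0,"wz": 0},{"hand": 0,"dx": 0,"dy": 0,"dz": 0.04,"wx": 0,"wy": 0,"wz": 0},{"hand": 0,"dx": 0,"dy": 0,"dz": 0.03,"wx": 0,"wy": 0,"wz": 0},{"hand": 0,"dx": 0,"dy": 0,"dz": 0.01,"wx": 0,"wy": 0,"wz": 0},{"hand": 0,"dx": 0,"dy": 0,"dz": 0,"wx": 0,"wy": 0,"wz": 0},{"hand": 255,"dx": 0,"dy": 0,"dz": 0,"wx": 0,"wy": 0,"wz": 0},{"hand": 255,"dx": 0,"dy": 0,"dz": 0,"wx": 0,"wy": 0,"wz": 0}], "squeeze": 25}}

```text
clock: 1.92
tcp_pos: [0.4498, 0.2469, 0.0079]
eef_rot: [2.22, 2.22, 0.008]
wrist_force: [0.9, 0.1, -0.1]
grip_width: 0.0868
grasp_force: 0.0
```

Call:
{"name": "arm_command", "arguments": {"commands": [{"hand": 255,"dx": 0,"dy": 0,"dz": 0,"wx": 0,"wy": 0,"wz": 0},{"hand": 255,"dx": 0,"dy": 0,"dz": 0,"wx": 0,"wy": 0,"wz": 0},{"hand": 255,"dx": 0,"dy": 0,"dz": 0,"wx": 0,"wy": 0,"wz": 0}]}}

```text
clock: 2.17
tcp_pos: [0.4481, 0.2464, 0.0063]
eef_rot: [2.221, 2.221, 0.004]
wrist_force: [-0.5, -0.2, -0.8]
grip_width: 0.0673
grasp_force: 0.0
```

Call:
{"name": "arm_command", "arguments": {"commands": [{"hand": 255,"dx": 0,"dy": 0,"dz": 0,"wx": 0,"wy": 0,"wz": 0},{"hand": 255,"dx": 0,"dy": 0,"dz": 0,"wx": 0,"wy": 0,"wz": 0},{"hand": 255,"dx": 0,"dy": 0,"dz": 0,"wx": 0,"wy": 0,"wz": 0},{"hand": 255,"dx": 0,"dy": 0,"dz": -0.03,"wx": 0,"wy": 0,"wz": 0},{"hand": 255,"dx": 0,"dy": 0,"dz": -0.03,"wx": 0,"wy": 0,"wz": 0},{"hand": 255,"dx": 0,"dy": 0,"dz": -0.03,"wx": 0,"wy": 0,"wz": 0},{"hand": 255,"dx": 0,"dy": 0,"dz": 0,"wx": 0,"wy": 0,"wz": 0}]}}

```text
clock: 2.75
tcp_pos: [0.4509, 0.2477, 0.1011]
eef_rot: [2.218, 2.219, 0.016]
wrist_force: [1.0, 0.5, 0.1]
grip_width: 0.0615
grasp_force: 25.0
```

Call:
{"name": "arm_command", "arguments": {"commands": [{"hand": 255,"dx": 0.012,"dy": 0.03,"dz": 0,"wx": 0,"wy": 0,"wz": 0},{"hand": 255,"dx": 0.012,"dy": 0.03,"dz": 0,"wx": 0,"wy": 0,"wz": 0},{"hand": 255,"dx": 0.012,"dy": 0.03,"dz": 0,"wx": 0,"wy": 0,"wz": 0},{"hand": 255,"dx": 0.011,"dy": 0.027,"dz": 0,"wx": 0,"wy": 0,"wz": 0},{"hand": 255,"dx": 0,"dy": 0,"dz": 0,"wx": 0,"wy": 0,"wz": 0},{"hand": 255,"dx": 0,"dy": 0,"dz": 0,"wx": 0,"wy": 0,"wz": 0},{"hand": 255,"dx": 0,"dy": 0,"dz": 0,"wx": 0,"wy": 0,"wz": 0}]}}

```text
clock: 3.33
tcp_pos: [0.5627, 0.2925, 0.0932]
eef_rot: [-2.221, -2.221, 0.004]
wrist_force: [0.3, -0.4, -0.3]
grip_width: 0.0613
grasp_force: 25.0
```

```bash
python3 - <<'E'
from h import *
c=shot('wrist','w3'); s=shot('side','s3'); o=telemetry.observe(); print(o['tcp_pos'],o['grip_width'],o['qpos'],o['clock'])
a=cv2.imread('pics/w3.png')[100:384,100:420]; u,v=px(s,[.564,.294,.06]).astype(int); b=cv2.imread('pics/s3.png')[v-50:v+45,u-50:u+57]
cv2.imwrite('pics/m3.png',np.hstack([cv2.resize(a,(400,355)),cv2.resize(b,(400,355),interpolation=3)])); print(u,v)
E
```

```text
[0.56256267 0.2924808  0.09391484] 0.06101517354615896 [3.94797653e-01 1.90947847e-01 1.78622838e+00 2.93742227e-05
 1.16608284e+00 3.94650676e-01] 3.4333
226 141
```

View pics/m3.png

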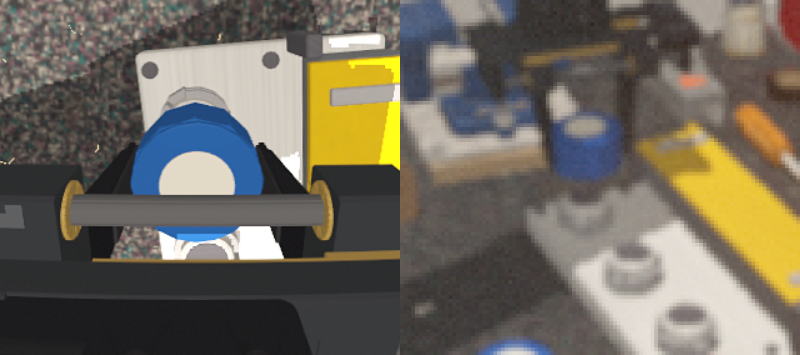

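```bash
python3 - <<'E'
from h import *
w=load('w3'); print(pt(w,257.6,248,.094+.012+.017))
a=cv2.imread('pics/w2.png')[100:270,320:430]; b=cv2.imread('pics/w1.png')[50:140,150:250]
cv2.imwrite('pics/m4.png',np.hstack([cv2.resize(a,(388,600),interpolation=3),cv2.copyMakeBorder(cv2.resize(b,(400,360),interpolation=3),0,240,0,0,0)]))
E
```

```text
[0.56190019 0.29348041 0.123     ]
```

View pics/m4.png

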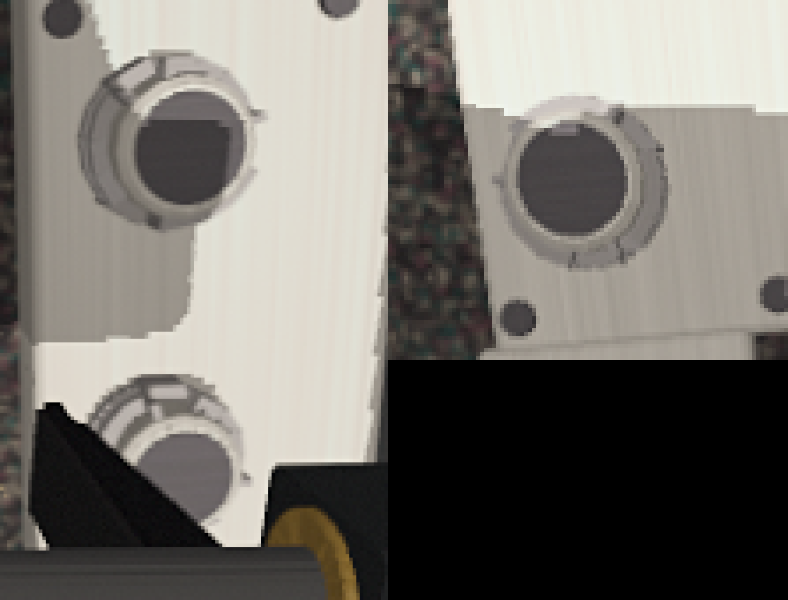

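Call:
{"name": "arm_command", "arguments": {"commands": [{"hand": 255,"dx": 0.003,"dy": 0,"dz": 0.02,"wx": 0,"wy": 0,"wz": 0},{"hand": 255,"dx": 0,"dy": 0,"dz": 0.014,"wx": 0,"wy": 0,"wz": 0},{"hand": 255,"dx": 0,"dy": 0,"dz": 0,"wx": 0,"wy": 0,"wz": 0},{"hand": 255,"dx": 0,"dy": 0,"dz": 0,"wx": 0,"wy": 0,"wz": 0}]}}

```text
clock: 3.77
tcp_pos: [0.5622, 0.2953, 0.059]
eef_rot: [-2.22, -2.221, 0.005]
wrist_force: [-0.4, -0.1, -1.4]
grip_width: 0.0614
grasp_force: 25.0
```

Call:
{"name": "arm_command", "arguments": {"commands": [{"hand": 255,"dx": 0,"dy": 0,"dz": 0.003,"wx": 0,"wy": 0,"wz": 0},{"hand": 255,"dx": 0,"dy": 0,"dz": 0.003,"wx": 0,"wy": 0,"wz": 0},{"hand": 255,"dx": 0,"dy": 0,"dz": 0.002,"wx": 0,"wy": 0,"wz": 0},{"hand": 255,"dx": 0,"dy": 0,"dz": 0,"wx": 0,"wy": 0,"wz": 0}]}}

```text
clock: 4.1
tcp_pos: [0.5639, 0.2961, 0.0527]
eef_rot: [-2.221, -2.221, -0.0]
wrist_force: [-0.5, 1.1, -1.0]
grip_width: 0.0612
grasp_force: 25.0
```

Call:
{"name": "arm_command", "arguments": {"commands": [{"hand": 255,"dx": 0,"dy": 0,"dz": 0.002,"wx": 0,"wy": 0,"wz": 0},{"hand": 255,"dx": 0,"dy": 0,"dz": 0.002,"wx": 0,"wy": 0,"wz": 0},{"hand": 255,"dx": 0,"dy": 0,"dz": 0,"wx": 0,"wy": 0,"wz": 0},{"hand": 255,"dx": 0,"dy": 0,"dz": 0,"wx": 0,"wy": 0,"wz": 0}]}}

```text
clock: 4.43
tcp_pos: [0.5632, 0.2959, 0.048]
eef_rot: [-2.221, -2.221, 0.002]
wrist_force: [-1.9, 0.9, -1.4]
grip_width: 0.0612
grasp_force: 25.0
```

Call:
{"name": "arm_command", "arguments": {"commands": [{"hand": 255,"dx": 0,"dy": 0,"dz": 0.002,"wx": 0,"wy": 0,"wz": 0},{"hand": 255,"dx": 0,"dy": 0,"dz": 0.001,"wx": 0,"wy": 0,"wz": 0},{"hand": 255,"dx": 0,"dy": 0,"dz": 0,"wx": 0,"wy": 0,"wz": 0}]}}

```text
clock: 4.68
tcp_pos: [0.5632, 0.2959, 0.0452]
eef_rot: [-2.221, -2.221, 0.002]
wrist_force: [-4.6, 0.8, 0.3]
grip_width: 0.0612
grasp_force: 25.0
```

Call:
{"name": "arm_command", "arguments": {"commands": [{"hand": 255,"dx": 0,"dy": 0,"dz": 0.001,"wx": 0,"wy": 0,"wz": 0},{"hand": 255,"dx": 0,"dy": 0,"dz": 0.001,"wx": 0,"wy": 0,"wz": 0},{"hand": 255,"dx": 0,"dy": 0,"dz": 0,"wx": 0,"wy": 0,"wz": 0}]}}

```text
clock: 4.93
tcp_pos: [0.5632, 0.2959, 0.0434]
eef_rot: [-2.221, -2.221, 0.003]
wrist_force: [-5.2, 0.2, 2.2]
grip_width: 0.0614
grasp_force: 25.0
```

Call:
{"name": "arm_command", "arguments": {"commands": [{"hand": 255,"dx": 0,"dy": -0.001,"dz": 0.001,"wx": 0,"wy": 0,"wz": 0},{"hand": 255,"dx": 0,"dy": 0,"dz": 0.001,"wx": 0,"wy": 0,"wz": 0},{"hand": 255,"dx": 0,"dy": 0,"dz": 0,"wx": 0,"wy": 0,"wz": 0}]}}

```text
clock: 5.18
tcp_pos: [0.5632, 0.296, 0.0423]
eef_rot: [2.221, 2.221, 0.0]
wrist_force: [-4.4, -0.3, 4.7]
grip_width: 0.0615
grasp_force: 25.0
```

Call:
{"name": "arm_command", "arguments": {"commands": [{"hand": 255,"dx": 0,"dy": 0,"dz": 0.001,"wx": 0,"wy": 0,"wz": 0},{"hand": 255,"dx": 0,"dy": 0,"dz": 0.001,"wx": 0,"wy": 0,"wz": 0},{"hand": 255,"dx": 0,"dy": 0,"dz": 0,"wx": 0,"wy": 0,"wz": 0}]}}

```text
clock: 5.43
tcp_pos: [0.5633, 0.2961, 0.0421]
eef_rot: [-2.221, -2.222, 0.001]
wrist_force: [-9.3, -2.3, 12.1]
grip_width: 0.0614
grasp_force: 25.0
```

Call:
{"name": "arm_command", "arguments": {"commands": [{"hand": 255,"dx": 0,"dy": -0.001,"dz": 0,"wx": 0,"wy": 0,"wz": -7},{"hand": 255,"dx": 0,"dy": 0,"dz": 0,"wx": 0,"wy": 0,"wz": -7},{"hand": 255,"dx": 0,"dy": 0,"dz": 0,"wx": 0,"wy": 0,"wz": -7},{"hand": 255,"dx": 0,"dy": 0,"dz": 0,"wx": 0,"wy": 0,"wz": 0}]}}

```text
clock: 5.77
tcp_pos: [0.5635, 0.2969, 0.0433]
eef_rot: [1.773, 2.592, 0.005]
wrist_force: [-6.8, -0.5, 14.7]
grip_width: 0.061
grasp_force: 25.0
```

Call:
{"name": "arm_command", "arguments": {"commands": [{"hand": 255,"dx": 0,"dy": 0,"dz": 0,"wx": 0,"wy": 0,"wz": -7},{"hand": 255,"dx": 0,"dy": 0,"dz": 0,"wx": 0,"wy": 0,"wz": -7},{"hand": 255,"dx": 0,"dy": 0,"dz": 0,"wx": 0,"wy": 0,"wz": 0}]}}

```text
clock: 6.02
tcp_pos: [0.5636, 0.2972, 0.044]
eef_rot: [1.444, 2.788, 0.005]
wrist_force: [-8.8, -1.0, 17.2]
grip_width: 0.061
grasp_force: 25.0
```

Call:
{"name": "arm_command", "arguments": {"commands": [{"hand": 255,"dx": 0,"dy": 0,"dz": 0,"wx": 0,"wy": 0,"wz": -7},{"hand": 255,"dx": 0,"dy": 0,"dz": 0,"wx": 0,"wy": 0,"wz": -7},{"hand": 255,"dx": 0,"dy": 0,"dz": 0,"wx": 0,"wy": 0,"wz": 0}]}}

```text
clock: 6.27
tcp_pos: [0.5641, 0.2975, 0.0446]
eef_rot: [1.093, 2.942, 0.006]
wrist_force: [-8.9, -2.0, 19.0]
grip_width: 0.0614
grasp_force: 25.0
```

Call:
{"name": "arm_command", "arguments": {"commands": [{"hand": 255,"dx": 0,"dy": 0,"dz": 0,"wx": 0,"wy": 0,"wz": -7},{"hand": 255,"dx": 0,"dy": 0,"dz": 0,"wx": 0,"wy": 0,"wz": -7},{"hand": 255,"dx": 0,"dy": 0,"dz": 0,"wx": 0,"wy": 0,"wz": 0}]}}

```text
clock: 6.52
tcp_pos: [0.5641, 0.2965, 0.042]
eef_rot: [0.726, 3.052, 0.003]
wrist_force: [-2.5, -0.3, 7.0]
grip_width: 0.0613
grasp_force: 25.0
```

Call:
{"name": "arm_command", "arguments": {"commands": [{"hand": 255,"dx": 0,"dy": 0,"dz": 0,"wx": 0,"wy": 0,"wz": -7},{"hand": 255,"dx": 0,"dy": 0,"dz": 0,"wx": 0,"wy": 0,"wz": -7},{"hand": 255,"dx": 0,"dy": 0,"dz": 0,"wx": 0,"wy": 0,"wz": 0}]}}

```text
clock: 6.77
tcp_pos: [0.5628, 0.2957, 0.0393]
eef_rot: [0.356, 3.119, 0.0]
wrist_force: [0.7, 0.3, -0.7]
grip_width: 0.0612
grasp_force: 25.0
```

Call:
{"name": "arm_command", "arguments": {"commands": [{"hand": 255,"dx": 0,"dy": 0,"dz": 0.0015,"wx": 0,"wy": 0,"wz": 0},{"hand": 255,"dx": 0,"dy": 0,"dz": 0.0015,"wx": 0,"wy": 0,"wz": 0},{"hand": 255,"dx": 0,"dy": 0,"dz": 0.001,"wx": 0,"wy": 0,"wz": 0},{"hand": 255,"dx": 0,"dy": 0,"dz": 0,"wx": 0,"wy": 0,"wz": 0}]}}

```text
clock: 7.1
tcp_pos: [0.5626, 0.2959, 0.0367]
eef_rot: [0.359, 3.12, -0.0]
wrist_force: [-1.8, -2.6, 6.2]
grip_width: 0.0615
grasp_force: 25.0
```

Dropped: TCP is at 0.0367, so the cap's centre is about 23.7 mm above the port. Now forward.

Call:
{"name": "arm_command", "arguments": {"commands": [{"hand": 255,"dx": 0,"dy": 0,"dz": 0.0003,"wx": 0,"wy": 0,"wz": 7},{"hand": 255,"dx": 0,"dy": 0,"dz": 0.0003,"wx": 0,"wy": 0,"wz": 7},{"hand": 255,"dx": 0,"dy": 0,"dz": 0.0003,"wx": 0,"wy": 0,"wz": 7},{"hand": 255,"dx": 0,"dy": 0,"dz": 0.0003,"wx": 0,"wy": 0,"wz": 7},{"hand": 255,"dx": 0,"dy": 0,"dz": 0,"wx": 0,"wy": 0,"wz": 0}], "squeeze": 30}}

```text
clock: 7.52
tcp_pos: [0.5637, 0.2962, 0.0359]
eef_rot: [1.104, 2.937, 0.002]
wrist_force: [0.3, -2.3, 5.1]
grip_width: 0.0614
grasp_force: 30.0
```

Call:
{"name": "arm_command", "arguments": {"commands": [{"hand": 255,"dx": 0,"dy": 0,"dz": 0.0004,"wx": 0,"wy": 0,"wz": 7},{"hand": 255,"dx": 0,"dy": 0,"dz": 0.0004,"wx": 0,"wy": 0,"wz": 7},{"hand": 255,"dx": 0,"dy": 0,"dz": 0.0004,"wx": 0,"wy": 0,"wz": 7},{"hand": 255,"dx": 0,"dy": 0,"dz": 0.0004,"wx": 0,"wy": 0,"wz": 7},{"hand": 255,"dx": 0,"dy": 0,"dz": 0,"wx": 0,"wy": 0,"wz": 0}]}}

```text
clock: 7.93
tcp_pos: [0.5629, 0.2954, 0.0339]
eef_rot: [1.781, 2.586, -0.0]
wrist_force: [-1.4, -3.2, 7.3]
grip_width: 0.0613
grasp_force: 30.0
```

```bash
python3 - <<'E'
from h import *
o=telemetry.observe(); print(o['tcp_pos'],o['wrist_torque'],o['qpos'])
E
```

```text
[0.5628613  0.29541083 0.03393111] [-0.74036915  0.18135916 -0.08498251] [ 0.39965271  0.26240124  1.81395312 -0.00186739  1.06446159  0.03612614]
```

Call:
{"name": "arm_command", "arguments": {"commands": [{"hand": 255,"dx": 0,"dy": 0,"dz": 0.0004,"wx": 0,"wy": 0,"wz": 7},{"hand": 255,"dx": 0,"dy": 0,"dz": 0.0004,"wx": 0,"wy": 0,"wz": 7},{"hand": 255,"dx": 0,"dy": 0,"dz": 0.0004,"wx": 0,"wy": 0,"wz": 7},{"hand": 255,"dx": 0,"dy": 0,"dz": 0.0004,"wx": 0,"wy": 0,"wz": 7},{"hand": 255,"dx": 0,"dy": 0,"dz": 0.0002,"wx": 0,"wy": 0,"wz": 7},{"hand": 255,"dx": 0,"dy": 0,"dz": 0,"wx": 0,"wy": 0,"wz": 0}]}}

```text
clock: 8.43
tcp_pos: [0.5621, 0.2954, 0.0319]
eef_rot: [2.477, 1.931, -0.002]
wrist_force: [-2.5, -2.3, 7.4]
grip_width: 0.0612
grasp_force: 30.0
```

Call:
{"name": "arm_command", "arguments": {"commands": [{"hand": 255,"dx": 0,"dy": 0,"dz": 0.0002,"wx": 0,"wy": 0,"wz": 7},{"hand": 255,"dx": 0,"dy": 0,"dz": 0,"wx": 0,"wy": 0,"wz": 0}]}}

```text
clock: 8.6
tcp_pos: [0.5619, 0.295, 0.0319]
eef_rot: [2.589, 1.777, -0.003]
wrist_force: [-4.3, -4.9, 9.6]
grip_width: 0.0611
grasp_force: 30.0
```

```bash
python3 - <<'E'
from h import *
o=telemetry.observe(); print(o['tcp_pos'],o['wrist_torque'],o['qpos'],o['eef_rot'])
E
```

```text
[0.56191432 0.29498987 0.03186567] [-0.83732657  0.7493847  -0.04414486] [ 0.39965     0.26453449  1.81534142 -0.00193715  1.06363935  0.76853206] [ 2.58927999  1.7768566  -0.00348916]
```

Call:
{"name": "arm_command", "arguments": {"commands": [{"hand": 255,"dx": 0,"dy": 0,"dz": 0,"wx": 0,"wy": 0,"wz": 7},{"hand": 255,"dx": 0,"dy": 0,"dz": 0,"wx": 0,"wy": 0,"wz": 7},{"hand": 255,"dx": 0,"dy": 0,"dz": 0,"wx": 0,"wy": 0,"wz": 0}]}}

```text
clock: 8.85
tcp_pos: [0.5616, 0.2965, 0.0318]
eef_rot: [-2.786, -1.449, 0.001]
wrist_force: [-4.1, 0.1, 7.0]
grip_width: 0.0599
grasp_force: 30.0
```

```bash
python3 - <<'E'
from h import *
o=telemetry.observe(); print(o['tcp_pos'],o['wrist_torque'],o['wrist_force'],o['eef_rot'])
E
```

```text
[0.56162905 0.29654932 0.03175189] [0.10706922 0.7534454  0.27852357] [-4.09416718  0.08268615  7.00099756] [-2.78649029e+00 -1.44872956e+00  7.99944779e-04]
```

Call:
{"name": "arm_command", "arguments": {"commands": [{"hand": 255,"dx": 0,"dy": 0,"dz": 0,"wx": 0,"wy": 0,"wz": 0},{"hand": 255,"dx": 0,"dy": 0,"dz": 0,"wx": 0,"wy": 0,"wz": 7},{"hand": 255,"dx": 0,"dy": 0,"dz": 0,"wx": 0,"wy": 0,"wz": 7}], "squeeze": 40}}

```text
clock: 9.1
tcp_pos: [0.5615, 0.2969, 0.0318]
eef_rot: [-2.941, -1.103, 0.001]
wrist_force: [-3.4, 1.9, 6.6]
grip_width: 0.0609
grasp_force: 40.1
```

```bash
python3 - <<'E'
from h import *
o=telemetry.observe(); print(o['tcp_pos'],o['wrist_torque'],o['wrist_force'],o['eef_rot'],o['grip_width'])
E
```

```text
[0.56154667 0.29688902 0.03178614] [0.57037892 0.7744007  1.75305149] [-3.44904743  1.88066726  6.61298902] [-2.94112382e+00 -1.10326268e+00  5.37738691e-04] 0.06088543991135305
```

Cap 1 is at its stop: torque 1.75 Nm, z unchanged. Releasing and rising.

Call:
{"name": "arm_command", "arguments": {"commands": [{"hand": 0,"dx": 0,"dy": 0,"dz": 0,"wx": 0,"wy": 0,"wz": 0},{"hand": 0,"dx": 0,"dy": 0,"dz": 0,"wx": 0,"wy": 0,"wz": 0},{"hand": 0,"dx": 0,"dy": 0,"dz": 0,"wx": 0,"wy": 0,"wz": 0},{"hand": 0,"dx": 0,"dy": 0,"dz": 0,"wx": 0,"wy": 0,"wz": 0},{"hand": 0,"dx": 0,"dy": 0,"dz": -0.03,"wx": 0,"wy": 0,"wz": 0},{"hand": 0,"dx": 0,"dy": 0,"dz": -0.03,"wx": 0,"wy": 0,"wz": 0},{"hand": 0,"dx": 0,"dy": 0,"dz": -0.03,"wx": 0,"wy": 0,"wz": -7},{"hand": 0,"dx": 0,"dy": 0,"dz": -0.03,"wx": 0,"wy": 0,"wz": -7}], "squeeze": 25}}

```text
clock: 9.77
tcp_pos: [0.5617, 0.2956, 0.1515]
eef_rot: [-2.782, -1.46, 0.002]
wrist_force: [-0.0, 0.9, -0.4]
grip_width: 0.0949
grasp_force: 0.0
```

Call:
{"name": "arm_command", "arguments": {"commands": [{"hand": 0,"dx": 0,"dy": 0,"dz": 0,"wx": 0,"wy": 0,"wz": -7},{"hand": 0,"dx": 0,"dy": 0,"dz": 0,"wx": 0,"wy": 0,"wz": -7},{"hand": 0,"dx": 0,"dy": 0,"dz": 0,"wx": 0,"wy": 0,"wz": -7},{"hand": 0,"dx": 0,"dy": 0,"dz": 0,"wx": 0,"wy": 0,"wz": -7},{"hand": 0,"dx": 0,"dy": 0,"dz": 0,"wx": 0,"wy": 0,"wz": -7},{"hand": 0,"dx": 0,"dy": 0,"dz": 0,"wx": 0,"wy": 0,"wz": 0}]}}

```text
clock: 10.27
tcp_pos: [0.5618, 0.2957, 0.1503]
eef_rot: [-2.218, -2.224, 0.001]
wrist_force: [-0.1, -0.5, 0.5]
grip_width: 0.0951
grasp_force: 0.0
```

Call:
{"name": "arm_command", "arguments": {"commands": [{"hand": 0,"dx": -0.03,"dy": -0.02,"dz": 0,"wx": 0,"wy": 0,"wz": 0},{"hand": 0,"dx": -0.03,"dy": -0.02,"dz": 0,"wx": 0,"wy": 0,"wz": 0},{"hand": 0,"dx": -0.03,"dy": -0.02,"dz": 0,"wx": 0,"wy": 0,"wz": 0},{"hand": 0,"dx": -0.03,"dy": -0.02,"dz": 0,"wx": 0,"wy": 0,"wz": 0},{"hand": 0,"dx": -0.035,"dy": -0.02,"dz": 0,"wx": 0,"wy": 0,"wz": 0},{"hand": 0,"dx": -0.035,"dy": -0.018,"dz": 0,"wx": 0,"wy": 0,"wz": 0},{"hand": 0,"dx": 0,"dy": 0,"dz": 0,"wx": 0,"wy": 0,"wz": 0},{"hand": 0,"dx": 0,"dy": 0,"dz": 0,"wx": 0,"wy": 0,"wz": 0}]}}

```text
clock: 10.93
tcp_pos: [0.4434, 0.1047, 0.1507]
eef_rot: [2.227, 2.215, 0.001]
wrist_force: [0.2, 1.4, -0.1]
grip_width: 0.0951
grasp_force: 0.0
```

```bash
python3 - <<'E'
from h import *
c=shot('wrist','w5'); o=telemetry.observe(); print(o['tcp_pos'],o['eef_rot'],o['clock'])
print(px(c,[.446,.107,.034]),px(c,[.570,.196,.052]))
E
```

```text
[0.44410983 0.10559597 0.15103568] [2.22496438e+00 2.21741343e+00 1.64667797e-03] 10.9833
[260.68120927 183.44908772] [392.30590057  95.69529729]
```

View pics/w5.png

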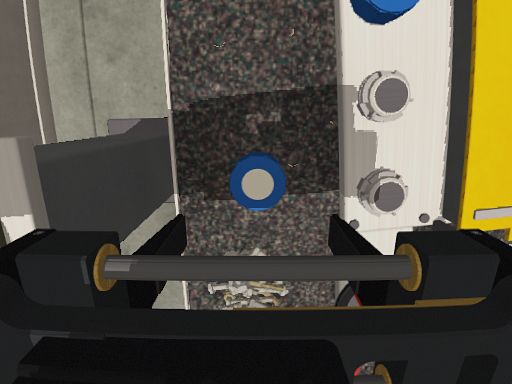

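Near cap disc is at (258,184), directly under the tool; port_1 top is at (391,96) and port_0 top at (386,191).

```bash
python3 - <<'E'
from h import *
w=load('w5')
for n,u,v,z in [('c2',258,184,.034),('p1',391,96,.052),('p0',386,191,.052)]: print(n,pt(w,u,v,z)[:2].round(4))
E
```

```text
c2 [0.4431 0.1064]
p1 [0.5688 0.1957]
p0 [0.5739 0.1029]
```

Call:
{"name": "arm_command", "arguments": {"commands": [{"hand": 0,"dx": 0.001,"dy": 0.001,"dz": 0.03,"wx": 0,"wy": 0,"wz": 0},{"hand": 0,"dx": 0,"dy": 0,"dz": 0.04,"wx": 0,"wy": 0,"wz": 0},{"hand": 0,"dx": 0,"dy": 0,"dz": 0.04,"wx": 0,"wy": 0,"wz": 0},{"hand": 0,"dx": 0,"dy": 0,"dz": 0.03,"wx": 0,"wy": 0,"wz": 0},{"hand": 0,"dx": 0,"dy": 0,"dz": 0.006,"wx": 0,"wy": 0,"wz": 0},{"hand": 0,"dx": 0,"dy": 0,"dz": 0,"wx": 0,"wy": 0,"wz": 0},{"hand": 255,"dx": 0,"dy": 0,"dz": 0,"wx": 0,"wy": 0,"wz": 0},{"hand": 255,"dx": 0,"dy": 0,"dz": 0,"wx": 0,"wy": 0,"wz": 0}]}}

```text
clock: 11.65
tcp_pos: [0.4464, 0.1077, 0.0059]
eef_rot: [2.22, 2.221, 0.002]
wrist_force: [0.6, -0.6, -0.1]
grip_width: 0.0868
grasp_force: 0.0
```

Call:
{"name": "arm_command", "arguments": {"commands": [{"hand": 255,"dx": 0,"dy": 0,"dz": 0,"wx": 0,"wy": 0,"wz": 0},{"hand": 255,"dx": 0,"dy": 0,"dz": 0,"wx": 0,"wy": 0,"wz": 0},{"hand": 255,"dx": 0,"dy": 0,"dz": 0,"wx": 0,"wy": 0,"wz": 0},{"hand": 255,"dx": 0,"dy": 0,"dz": 0,"wx": 0,"wy": 0,"wz": 0},{"hand": 255,"dx": 0,"dy": 0,"dz": 0,"wx": 0,"wy": 0,"wz": 0},{"hand": 255,"dx": 0,"dy": 0,"dz": 0,"wx": 0,"wy": 0,"wz": 0}]}}

```text
clock: 12.15
tcp_pos: [0.4452, 0.107, 0.0053]
eef_rot: [2.222, 2.221, 0.001]
wrist_force: [-1.3, 0.2, 3.6]
grip_width: 0.0602
grasp_force: 25.0
```

Call:
{"name": "arm_command", "arguments": {"commands": [{"hand": 255,"dx": 0,"dy": 0,"dz": -0.03,"wx": 0,"wy": 0,"wz": 0},{"hand": 255,"dx": 0,"dy": 0,"dz": -0.03,"wx": 0,"wy": 0,"wz": 0},{"hand": 255,"dx": 0,"dy": 0,"dz": -0.025,"wx": 0,"wy": 0,"wz": 0},{"hand": 255,"dx": 0.022,"dy": 0.031,"dz": 0,"wx": 0,"wy": 0,"wz": 0},{"hand": 255,"dx": 0.022,"dy": 0.031,"dz": 0,"wx": 0,"wy": 0,"wz": 0},{"hand": 255,"dx": 0.022,"dy": 0.031,"dz": 0,"wx": 0,"wy": 0,"wz": 0},{"hand": 255,"dx": 0.023,"dy": 0.031,"dz": 0,"wx": 0,"wy": 0,"wz": 0},{"hand": 255,"dx": 0,"dy": 0,"dz": 0,"wx": 0,"wy": 0,"wz": 0}]}}

```text
clock: 12.82
tcp_pos: [0.5731, 0.1989, 0.089]
eef_rot: [2.22, 2.223, 0.004]
wrist_force: [-0.6, -1.1, -0.7]
grip_width: 0.0598
grasp_force: 25.0
```

Call:
{"name": "arm_command", "arguments": {"commands": [{"hand": 255,"dx": 0,"dy": 0,"dz": 0.02,"wx": 0,"wy": 0,"wz": 0},{"hand": 255,"dx": 0,"dy": 0,"dz": 0.01,"wx": 0,"wy": 0,"wz": 0},{"hand": 255,"dx": 0,"dy": 0,"dz": 0,"wx": 0,"wy": 0,"wz": 0},{"hand": 255,"dx": 0,"dy": 0,"dz": 0,"wx": 0,"wy": 0,"wz": 0},{"hand": 255,"dx": 0,"dy": 0,"dz": 0,"wx": 0,"wy": 0,"wz": 0}]}}

```text
clock: 13.23
tcp_pos: [0.5688, 0.1957, 0.0602]
eef_rot: [2.222, 2.221, 0.0]
wrist_force: [-0.4, -0.4, -1.0]
grip_width: 0.0595
grasp_force: 25.0
```

```bash
python3 - <<'E'
from h import *
o=telemetry.observe(); print(o['tcp_pos'],o['eef_rot'],o['grip_width'])
c=shot('wrist','w6'); im=c['image'].astype(int)
# white disc on held cap: bright blob surrounded by blue
m=((im.min(2)>150)&(abs(im[:,:,0]-im[:,:,2])<60)).astype(np.uint8); m[:200]=0;m[280:]=0;m[:,:210]=0;m[:,310:]=0
n,l,s,ce=cv2.connectedComponentsWithStats(m); i=1+s[1:,4].argmax(); print(s[i],ce[i],pt(c,*ce[i],o['tcp_pos'][2]+.029))
E
```

```text
[0.5687616  0.19566556 0.06024976] [2.22173020e+00 2.22094183e+00 3.57238483e-04] 0.059549447470967846Traceback (most recent call last):
  File "<stdin>", line 6, in <module>
ValueError: attempt to get argmax of an empty sequence
```

Call:
{"name": "arm_command", "arguments": {"commands": [{"hand": 255,"dx": 0,"dy": 0,"dz": 0.003,"wx": 0,"wy": 0,"wz": 0},{"hand": 255,"dx": 0,"dy": 0,"dz": 0.003,"wx": 0,"wy": 0,"wz": 0},{"hand": 255,"dx": 0,"dy": 0,"dz": 0.003,"wx": 0,"wy": 0,"wz": 0},{"hand": 255,"dx": 0,"dy": 0,"dz": 0.002,"wx": 0,"wy": 0,"wz": 0},{"hand": 255,"dx": 0,"dy": 0,"dz": 0.001,"wx": 0,"wy": 0,"wz": 0},{"hand": 255,"dx": 0,"dy": 0,"dz": 0,"wx": 0,"wy": 0,"wz": 0}]}}

```text
clock: 13.78
tcp_pos: [0.5692, 0.1961, 0.0486]
eef_rot: [2.221, 2.221, 0.001]
wrist_force: [-1.9, -0.4, 2.4]
grip_width: 0.0604
grasp_force: 25.0
```

Call:
{"name": "arm_command", "arguments": {"commands": [{"hand": 255,"dx": 0,"dy": 0,"dz": 0.001,"wx": 0,"wy": 0,"wz": 0},{"hand": 255,"dx": 0,"dy": 0,"dz": 0.001,"wx": 0,"wy": 0,"wz": 0},{"hand": 255,"dx": 0,"dy": 0,"dz": 0.001,"wx": 0,"wy": 0,"wz": 0},{"hand": 255,"dx": 0,"dy": 0,"dz": 0,"wx": 0,"wy": 0,"wz": 0}]}}

```text
clock: 14.12
tcp_pos: [0.5703, 0.1965, 0.0473]
eef_rot: [2.22, 2.222, 0.004]
wrist_force: [-2.8, -0.3, 10.5]
grip_width: 0.0599
grasp_force: 25.0
```

Call:
{"name": "arm_command", "arguments": {"commands": [{"hand": 255,"dx": 0,"dy": 0,"dz": 0,"wx": 0,"wy": 0,"wz": -7},{"hand": 255,"dx": 0,"dy": 0,"dz": 0,"wx": 0,"wy": 0,"wz": -7},{"hand": 255,"dx": 0,"dy": 0,"dz": 0,"wx": 0,"wy": 0,"wz": 0}]}}

```text
clock: 14.37
tcp_pos: [0.5689, 0.1959, 0.0445]
eef_rot: [-1.932, -2.477, 0.0]
wrist_force: [-0.0, 0.1, -0.4]
grip_width: 0.0603
grasp_force: 25.0
```

Call:
{"name": "arm_command", "arguments": {"commands": [{"hand": 255,"dx": 0,"dy": 0,"dz": 0,"wx": 0,"wy": 0,"wz": -7},{"hand": 255,"dx": 0,"dy": 0,"dz": 0,"wx": 0,"wy": 0,"wz": -7},{"hand": 255,"dx": 0,"dy": 0,"dz": 0,"wx": 0,"wy": 0,"wz": 0}]}}

```text
clock: 14.62
tcp_pos: [0.5691, 0.1961, 0.0446]
eef_rot: [1.619, 2.692, 0.001]
wrist_force: [0.8, 0.1, -0.9]
grip_width: 0.0601
grasp_force: 25.0
```

Call:
{"name": "arm_command", "arguments": {"commands": [{"hand": 255,"dx": 0,"dy": 0,"dz": 0,"wx": 0,"wy": 0,"wz": -7},{"hand": 255,"dx": 0,"dy": 0,"dz": 0,"wx": 0,"wy": 0,"wz": -7},{"hand": 255,"dx": 0,"dy": 0,"dz": 0,"wx": 0,"wy": 0,"wz": 0}]}}

```text
clock: 14.87
tcp_pos: [0.569, 0.1961, 0.0447]
eef_rot: [1.282, 2.868, 0.001]
wrist_force: [0.2, 0.8, -0.4]
grip_width: 0.06
grasp_force: 25.0
```

It came free in the first 14°, but the hand held it up and I turned on past the gap. I'll press down and see where it rests.

Call:
{"name": "arm_command", "arguments": {"commands": [{"hand": 255,"dx": 0,"dy": 0,"dz": 0.0015,"wx": 0,"wy": 0,"wz": 0},{"hand": 255,"dx": 0,"dy": 0,"dz": 0.0015,"wx": 0,"wy": 0,"wz": 0},{"hand": 255,"dx": 0,"dy": 0,"dz": 0,"wx": 0,"wy": 0,"wz": 0}]}}

```text
clock: 15.12
tcp_pos: [0.5693, 0.1961, 0.0432]
eef_rot: [1.285, 2.867, 0.0]
wrist_force: [-3.3, -0.6, 7.3]
grip_width: 0.06
grasp_force: 25.0
```

Call:
{"name": "arm_command", "arguments": {"commands": [{"hand": 255,"dx": 0,"dy": 0,"dz": 0.0015,"wx": 0,"wy": 0,"wz": 0},{"hand": 255,"dx": 0,"dy": 0,"dz": 0.0015,"wx": 0,"wy": 0,"wz": 0},{"hand": 255,"dx": 0,"dy": 0,"dz": 0,"wx": 0,"wy": 0,"wz": 0}]}}

```text
clock: 15.37
tcp_pos: [0.5695, 0.196, 0.0428]
eef_rot: [-1.284, -2.867, 0.001]
wrist_force: [-9.8, -2.5, 19.7]
grip_width: 0.0602
grasp_force: 25.0
```

Call:
{"name": "arm_command", "arguments": {"commands": [{"hand": 255,"dx": 0,"dy": 0,"dz": 0,"wx": 0,"wy": 0,"wz": -7},{"hand": 255,"dx": 0,"dy": 0,"dz": 0,"wx": 0,"wy": 0,"wz": -7},{"hand": 255,"dx": 0,"dy": 0,"dz": 0,"wx": 0,"wy": 0,"wz": 0}]}}

```text
clock: 15.62
tcp_pos: [0.5717, 0.1971, 0.0438]
eef_rot: [0.919, 3.0, 0.006]
wrist_force: [-4.3, 1.6, 17.5]
grip_width: 0.0601
grasp_force: 25.0
```

Call:
{"name": "arm_command", "arguments": {"commands": [{"hand": 255,"dx": 0,"dy": 0,"dz": 0,"wx": 0,"wy": 0,"wz": -7},{"hand": 255,"dx": 0,"dy": 0,"dz": 0,"wx": 0,"wy": 0,"wz": -7},{"hand": 255,"dx": 0,"dy": 0,"dz": 0,"wx": 0,"wy": 0,"wz": 0}]}}

```text
clock: 15.87
tcp_pos: [0.5727, 0.1972, 0.0446]
eef_rot: [0.545, 3.087, 0.006]
wrist_force: [-2.5, 0.1, 18.6]
grip_width: 0.0599
grasp_force: 25.0
```

Call:
{"name": "arm_command", "arguments": {"commands": [{"hand": 255,"dx": 0,"dy": 0,"dz": 0,"wx": 0,"wy": 0,"wz": -7},{"hand": 255,"dx": 0,"dy": 0,"dz": 0,"wx": 0,"wy": 0,"wz": -7},{"hand": 255,"dx": 0,"dy": 0,"dz": 0,"wx": 0,"wy": 0,"wz": 0}]}}

```text
clock: 16.12
tcp_pos: [0.5708, 0.1968, 0.0406]
eef_rot: [0.167, 3.133, 0.003]
wrist_force: [2.8, 2.5, 2.8]
grip_width: 0.0594
grasp_force: 25.0
```

Call:
{"name": "arm_command", "arguments": {"commands": [{"hand": 255,"dx": 0,"dy": 0,"dz": 0,"wx": 0,"wy": 0,"wz": -7},{"hand": 255,"dx": 0,"dy": 0,"dz": 0,"wx": 0,"wy": 0,"wz": 0},{"hand": 255,"dx": 0,"dy": 0,"dz": 0,"wx": 0,"wy": 0,"wz": 0}]}}

```text
clock: 16.37
tcp_pos: [0.5698, 0.1965, 0.0392]
eef_rot: [-0.017, 3.14, 0.002]
wrist_force: [3.1, 3.6, 1.0]
grip_width: 0.0602
grasp_force: 25.0
```

Call:
{"name": "arm_command", "arguments": {"commands": [{"hand": 255,"dx": 0,"dy": 0,"dz": 0.0015,"wx": 0,"wy": 0,"wz": 0},{"hand": 255,"dx": 0,"dy": 0,"dz": 0.0015,"wx": 0,"wy": 0,"wz": 0},{"hand": 255,"dx": 0,"dy": 0,"dz": 0.001,"wx": 0,"wy": 0,"wz": 0},{"hand": 255,"dx": 0,"dy": 0,"dz": 0,"wx": 0,"wy": 0,"wz": 0}]}}

```text
clock: 16.7
tcp_pos: [0.57, 0.1964, 0.0364]
eef_rot: [-0.023, 3.14, 0.001]
wrist_force: [1.3, 3.7, 8.3]
grip_width: 0.0603
grasp_force: 25.0
```

```bash
python3 - <<'E'
from h import *
o=telemetry.observe(); print(o['tcp_pos'],o['wrist_torque'],o['wrist_force'],o['eef_rot'],o['grip_width'])
E
```

```text
[0.56999047 0.19641391 0.03635809] [ 0.67796943 -0.30488019 -0.01715511] [1.28305272 3.6886305  8.29162139] [-2.33365711e-02  3.13979149e+00  1.28199848e-03] 0.06033801875160926
```

Dropped: TCP is at 0.0364. Now forward.

Call:
{"name": "arm_command", "arguments": {"commands": [{"hand": 255,"dx": 0,"dy": 0,"dz": 0.0003,"wx": 0,"wy": 0,"wz": 7},{"hand": 255,"dx": 0,"dy": 0,"dz": 0.0003,"wx": 0,"wy": 0,"wz": 7},{"hand": 255,"dx": 0,"dy": 0,"dz": 0.0003,"wx": 0,"wy": 0,"wz": 7},{"hand": 255,"dx": 0,"dy": 0,"dz": 0.0003,"wx": 0,"wy": 0,"wz": 7},{"hand": 255,"dx": 0,"dy": 0,"dz": 0.0004,"wx": 0,"wy": 0,"wz": 7},{"hand": 255,"dx": 0,"dy": 0,"dz": 0.0004,"wx": 0,"wy": 0,"wz": 7},{"hand": 255,"dx": 0,"dy": 0,"dz": 0.0004,"wx": 0,"wy": 0,"wz": 7},{"hand": 255,"dx": 0,"dy": 0,"dz": 0,"wx": 0,"wy": 0,"wz": 0}], "squeeze": 35}}

```text
clock: 17.37
tcp_pos: [0.5698, 0.196, 0.034]
eef_rot: [1.287, 2.865, 0.001]
wrist_force: [0.2, 1.0, 7.4]
grip_width: 0.0602
grasp_force: 35.0
```

Call:
{"name": "arm_command", "arguments": {"commands": [{"hand": 255,"dx": 0,"dy": 0,"dz": 0.0004,"wx": 0,"wy": 0,"wz": 7},{"hand": 255,"dx": 0,"dy": 0,"dz": 0.0004,"wx": 0,"wy": 0,"wz": 7},{"hand": 255,"dx": 0,"dy": 0,"dz": 0.0004,"wx": 0,"wy": 0,"wz": 7},{"hand": 255,"dx": 0,"dy": 0,"dz": 0.0004,"wx": 0,"wy": 0,"wz": 7},{"hand": 255,"dx": 0,"dy": 0,"dz": 0.0003,"wx": 0,"wy": 0,"wz": 7},{"hand": 255,"dx": 0,"dy": 0,"dz": 0,"wx": 0,"wy": 0,"wz": 0}]}}

```text
clock: 17.87
tcp_pos: [0.5695, 0.1957, 0.0318]
eef_rot: [2.089, 2.345, -0.0]
wrist_force: [0.2, -0.1, 8.5]
grip_width: 0.0601
grasp_force: 35.0
```

```bash
python3 - <<'E'
from h import *
o=telemetry.observe(); print(o['tcp_pos'],o['wrist_torque'],o['wrist_force'],o['eef_rot'],o['grip_width'])
E
```

```text
[0.56952356 0.19565768 0.03180794] [ 0.04581506 -0.11698898 -0.17812079] [ 0.22398393 -0.09330178  8.46079363] [ 2.08883974e+00  2.34532238e+00 -3.22396165e-04] 0.06013644938628642
```

Call:
{"name": "arm_command", "arguments": {"commands": [{"hand": 255,"dx": 0,"dy": 0,"dz": 0,"wx": 0,"wy": 0,"wz": 7},{"hand": 255,"dx": 0,"dy": 0,"dz": 0,"wx": 0,"wy": 0,"wz": 7},{"hand": 255,"dx": 0,"dy": 0,"dz": 0,"wx": 0,"wy": 0,"wz": 0}], "squeeze": 40}}

```text
clock: 18.12
tcp_pos: [0.5697, 0.1964, 0.0319]
eef_rot: [2.357, 2.076, 0.002]
wrist_force: [1.5, 2.4, 7.6]
grip_width: 0.0599
grasp_force: 40.0
```

```bash
python3 - <<'E'
from h import *
o=telemetry.observe(); print(o['tcp_pos'],o['wrist_torque'],o['wrist_force'],o['eef_rot'],o['grip_width'])
E
```

```text
[0.56970588 0.19636987 0.0318538 ] [ 0.45179104 -0.161982    0.37163832] [1.45446311 2.40650572 7.60068822] [2.35708080e+00 2.07585522e+00 1.89594858e-03] 0.059893514407738345
```

Call:
{"name": "arm_command", "arguments": {"commands": [{"hand": 255,"dx": 0,"dy": 0,"dz": 0,"wx": 0,"wy": 0,"wz": 7},{"hand": 255,"dx": 0,"dy": 0,"dz": 0,"wx": 0,"wy": 0,"wz": 7}]}}

```text
clock: 18.28
tcp_pos: [0.5691, 0.1954, 0.0318]
eef_rot: [2.589, 1.776, -0.003]
wrist_force: [-1.3, 2.2, 8.5]
grip_width: 0.0613
grasp_force: 40.0
```

```bash
python3 - <<'E'
from h import *
o=telemetry.observe(); print(o['tcp_pos'],o['wrist_torque'],o['wrist_force'],o['eef_rot'],o['grip_width'])
E
```

```text
[0.56911366 0.19541577 0.03182381] [0.21865344 0.29049214 1.47642976] [-1.33387981  2.24346624  8.50808349] [ 2.58888908  1.77576945 -0.00275786] 0.06125788321088471
```

Cap 2 is home. Release and go to the third cap.

Call:
{"name": "arm_command", "arguments": {"commands": [{"hand": 0,"dx": 0,"dy": 0,"dz": 0,"wx": 0,"wy": 0,"wz": 0},{"hand": 0,"dx": 0,"dy": 0,"dz": 0,"wx": 0,"wy": 0,"wz": 0},{"hand": 0,"dx": 0,"dy": 0,"dz": 0,"wx": 0,"wy": 0,"wz": 0},{"hand": 0,"dx": 0,"dy": 0,"dz": 0,"wx": 0,"wy": 0,"wz": 0},{"hand": 0,"dx": 0,"dy": 0,"dz": -0.03,"wx": 0,"wy": 0,"wz": 0},{"hand": 0,"dx": 0,"dy": 0,"dz": -0.03,"wx": 0,"wy": 0,"wz": -7},{"hand": 0,"dx": 0,"dy": 0,"dz": -0.03,"wx": 0,"wy": 0,"wz": -7},{"hand": 0,"dx": 0,"dy": 0,"dz": -0.03,"wx": 0,"wy": 0,"wz": -7}], "squeeze": 25}}

```text
clock: 18.95
tcp_pos: [0.568, 0.1955, 0.1507]
eef_rot: [-2.214, -2.227, 0.004]
wrist_force: [0.1, 0.7, 0.4]
grip_width: 0.0952
grasp_force: 0.0
```

Call:
{"name": "arm_command", "arguments": {"commands": [{"hand": 0,"dx": -0.036,"dy": -0.01,"dz": 0,"wx": 0,"wy": 0,"wz": 0},{"hand": 0,"dx": -0.036,"dy": -0.01,"dz": 0,"wx": 0,"wy": 0,"wz": 0},{"hand": 0,"dx": -0.036,"dy": -0.01,"dz": 0,"wx": 0,"wy": 0,"wz": 0},{"hand": 0,"dx": -0.036,"dy": -0.01,"dz": 0,"wx": 0,"wy": 0,"wz": 0},{"hand": 0,"dx": -0.036,"dy": -0.01,"dz": 0,"wx": 0,"wy": 0,"wz": 0},{"hand": 0,"dx": -0.036,"dy": -0.01,"dz": 0,"wx": 0,"wy": 0,"wz": 0},{"hand": 0,"dx": -0.036,"dy": -0.01,"dz": 0,"wx": 0,"wy": 0,"wz": 0},{"hand": 0,"dx": -0.036,"dy": -0.01,"dz": 0,"wx": 0,"wy": 0,"wz": 0}]}}

```text
clock: 19.62
tcp_pos: [0.4875, -0.0935, 0.1499]
eef_rot: [-2.221, -2.221, 0.001]
wrist_force: [0.6, -0.8, 0.5]
grip_width: 0.0951
grasp_force: 0.0
```

Call:
{"name": "arm_command", "arguments": {"commands": [{"hand": 0,"dx": -0.036,"dy": -0.01,"dz": 0,"wx": 0,"wy": 0,"wz": 0},{"hand": 0,"dx": -0.036,"dy": -0.01,"dz": 0,"wx": 0,"wy": 0,"wz": 0},{"hand": 0,"dx": -0.036,"dy": -0.01,"dz": 0,"wx": 0,"wy": 0,"wz": 0},{"hand": 0,"dx": -0.036,"dy": -0.01,"dz": 0,"wx": 0,"wy": 0,"wz": 0},{"hand": 0,"dx": -0.036,"dy": -0.01,"dz": 0,"wx": 0,"wy": 0,"wz": 0},{"hand": 0,"dx": -0.036,"dy": -0.005,"dz": 0,"wx": 0,"wy": 0,"wz": 0},{"hand": 0,"dx": 0,"dy": 0,"dz": 0,"wx": 0,"wy": 0,"wz": 0},{"hand": 0,"dx": 0,"dy": 0,"dz": 0,"wx": 0,"wy": 0,"wz": 0}]}}

```text
clock: 20.28
tcp_pos: [0.4329, -0.3091, 0.1498]
eef_rot: [-2.224, -2.216, 0.0]
wrist_force: [-0.4, 0.1, 0.4]
grip_width: 0.0951
grasp_force: 0.0
```

```bash
python3 - <<'E'
from h import *
c=shot('wrist','w7'); o=telemetry.observe(); print(o['tcp_pos'],o['eef_rot'],o['clock'],o['qpos'])
im=c['image'].astype(int)
m=((im[:,:,2]>90)&(im[:,:,2]>1.8*im[:,:,0])&(im[:,:,2]>1.3*im[:,:,1])).astype(np.uint8)
n,l,s,ce=cv2.connectedComponentsWithStats(m); print([(s[i],ce[i]) for i in range(1,n) if s[i,4]>100])
print(px(c,[.434,-.313,.034]))
E
```

```text
[ 0.43328248 -0.30793501  0.14974385] [-2.22181896e+00 -2.21799350e+00 -2.74079210e-04] 20.3333 [-7.19056291e-01 -8.77336821e-02  1.97649531e+00  3.36576189e-04
  1.25498439e+00 -7.17437921e-01]
[(array([ 228,  157,   57,   59, 1766], dtype=int32), array([256.33408834, 185.15288788]))]
[259.50260605 189.39964371]
```

View pics/w7.png

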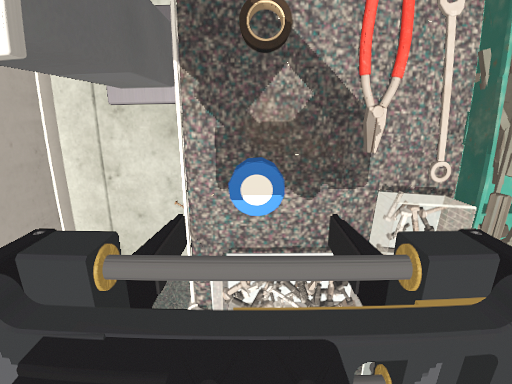

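Third cap disc is at (257,189), about 4 mm toward -y from the tool; the bolt box behind it is clear of the fingers.

Call:
{"name": "arm_command", "arguments": {"commands": [{"hand": 0,"dx": -0.004,"dy": 0,"dz": 0.03,"wx": 0,"wy": 0,"wz": 0},{"hand": 0,"dx": 0,"dy": 0,"dz": 0.04,"wx": 0,"wy": 0,"wz": 0},{"hand": 0,"dx": 0,"dy": 0,"dz": 0.04,"wx": 0,"wy": 0,"wz": 0},{"hand": 0,"dx": 0,"dy": 0,"dz": 0.03,"wx": 0,"wy": 0,"wz": 0},{"hand": 0,"dx": 0,"dy": 0,"dz": 0.005,"wx": 0,"wy": 0,"wz": 0},{"hand": 0,"dx": 0,"dy": 0,"dz": 0,"wx": 0,"wy": 0,"wz": 0},{"hand": 255,"dx": 0,"dy": 0,"dz": 0,"wx": 0,"wy": 0,"wz": 0},{"hand": 255,"dx": 0,"dy": 0,"dz": 0,"wx": 0,"wy": 0,"wz": 0}]}}

```text
clock: 21.0
tcp_pos: [0.4351, -0.312, 0.007]
eef_rot: [2.219, 2.221, 0.0]
wrist_force: [-1.0, -0.1, 0.8]
grip_width: 0.087
grasp_force: 0.0
```

Call:
{"name": "arm_command", "arguments": {"commands": [{"hand": 255,"dx": 0,"dy": 0,"dz": 0,"wx": 0,"wy": 0,"wz": 0},{"hand": 255,"dx": 0,"dy": 0,"dz": 0,"wx": 0,"wy": 0,"wz": 0},{"hand": 255,"dx": 0,"dy": 0,"dz": 0,"wx": 0,"wy": 0,"wz": 0},{"hand": 255,"dx": 0,"dy": 0,"dz": 0,"wx": 0,"wy": 0,"wz": 0},{"hand": 255,"dx": 0,"dy": 0,"dz": 0,"wx": 0,"wy": 0,"wz": 0},{"hand": 255,"dx": 0,"dy": 0,"dz": 0,"wx": 0,"wy": 0,"wz": 0}]}}

```text
clock: 21.5
tcp_pos: [0.4341, -0.3123, 0.0062]
eef_rot: [2.221, 2.221, -0.0]
wrist_force: [-2.2, 0.6, 5.3]
grip_width: 0.0603
grasp_force: 25.0
```

Call:
{"name": "arm_command", "arguments": {"commands": [{"hand": 255,"dx": 0,"dy": 0,"dz": -0.03,"wx": 0,"wy": 0,"wz": 0},{"hand": 255,"dx": 0,"dy": 0,"dz": -0.03,"wx": 0,"wy": 0,"wz": 0},{"hand": 255,"dx": 0,"dy": 0,"dz": -0.03,"wx": 0,"wy": 0,"wz": 0},{"hand": 255,"dx": 0,"dy": 0,"dz": -0.03,"wx": 0,"wy": 0,"wz": 0},{"hand": 255,"dx": 0.034,"dy": 0.012,"dz": 0,"wx": 0,"wy": 0,"wz": 0},{"hand": 255,"dx": 0.034,"dy": 0.012,"dz": 0,"wx": 0,"wy": 0,"wz": 0},{"hand": 255,"dx": 0.034,"dy": 0.012,"dz": 0,"wx": 0,"wy": 0,"wz": 0},{"hand": 255,"dx": 0.034,"dy": 0.012,"dz": 0,"wx": 0,"wy": 0,"wz": 0}]}}

```text
clock: 22.17
tcp_pos: [0.4821, -0.1747, 0.1254]
eef_rot: [2.223, 2.22, 0.001]
wrist_force: [0.3, 0.8, -0.8]
grip_width: 0.0604
grasp_force: 25.0
```

Call:
{"name": "arm_command", "arguments": {"commands": [{"hand": 255,"dx": 0.034,"dy": 0.012,"dz": 0,"wx": 0,"wy": 0,"wz": 0},{"hand": 255,"dx": 0.034,"dy": 0.012,"dz": 0,"wx": 0,"wy": 0,"wz": 0},{"hand": 255,"dx": 0.034,"dy": 0.012,"dz": 0,"wx": 0,"wy": 0,"wz": 0},{"hand": 255,"dx": 0.034,"dy": 0.012,"dz": 0,"wx": 0,"wy": 0,"wz": 0},{"hand": 255,"dx": 0.034,"dy": 0.012,"dz": 0,"wx": 0,"wy": 0,"wz": 0},{"hand": 255,"dx": 0.034,"dy": 0.012,"dz": 0,"wx": 0,"wy": 0,"wz": 0},{"hand": 255,"dx": 0.034,"dy": 0.012,"dz": 0,"wx": 0,"wy": 0,"wz": 0},{"hand": 255,"dx": 0.034,"dy": 0.01,"dz": 0,"wx": 0,"wy": 0,"wz": 0}]}}

```text
clock: 22.83
tcp_pos: [0.5762, 0.0978, 0.125]
eef_rot: [-2.221, -2.221, 0.0]
wrist_force: [0.8, -0.1, -1.0]
grip_width: 0.0604
grasp_force: 25.0
```

Call:
{"name": "arm_command", "arguments": {"commands": [{"hand": 255,"dx": 0,"dy": 0,"dz": 0.03,"wx": 0,"wy": 0,"wz": 0},{"hand": 255,"dx": 0,"dy": 0,"dz": 0.03,"wx": 0,"wy": 0,"wz": 0},{"hand": 255,"dx": 0,"dy": 0,"dz": 0.004,"wx": 0,"wy": 0,"wz": 0},{"hand": 255,"dx": 0,"dy": 0,"dz": 0,"wx": 0,"wy": 0,"wz": 0},{"hand": 255,"dx": 0,"dy": 0,"dz": 0,"wx": 0,"wy": 0,"wz": 0},{"hand": 255,"dx": 0,"dy": 0,"dz": 0,"wx": 0,"wy": 0,"wz": 0}]}}

```text
clock: 23.33
tcp_pos: [0.5773, 0.0956, 0.0635]
eef_rot: [2.221, 2.219, 0.004]
wrist_force: [-0.4, 0.2, -0.3]
grip_width: 0.0604
grasp_force: 25.0
```

Call:
{"name": "arm_command", "arguments": {"commands": [{"hand": 255,"dx": 0.0005,"dy": -0.001,"dz": 0.004,"wx": 0,"wy": 0,"wz": 0},{"hand": 255,"dx": 0,"dy": 0,"dz": 0.004,"wx": 0,"wy": 0,"wz": 0},{"hand": 255,"dx": 0,"dy": 0,"dz": 0.003,"wx": 0,"wy": 0,"wz": 0},{"hand": 255,"dx": 0,"dy": 0,"dz": 0.002,"wx": 0,"wy": 0,"wz": 0},{"hand": 255,"dx": 0,"dy": 0,"dz": 0.002,"wx": 0,"wy": 0,"wz": 0},{"hand": 255,"dx": 0,"dy": 0,"dz": 0,"wx": 0,"wy": 0,"wz": 0}]}}

```text
clock: 23.83
tcp_pos: [0.5769, 0.0967, 0.0474]
eef_rot: [2.219, 2.219, 0.006]
wrist_force: [6.1, 1.2, 0.2]
grip_width: 0.0607
grasp_force: 25.0
```

Call:
{"name": "arm_command", "arguments": {"commands": [{"hand": 255,"dx": 0,"dy": 0,"dz": 0.0015,"wx": 0,"wy": 0,"wz": 0},{"hand": 255,"dx": 0,"dy": 0,"dz": 0.0015,"wx": 0,"wy": 0,"wz": 0},{"hand": 255,"dx": 0,"dy": 0,"dz": 0,"wx": 0,"wy": 0,"wz": 0}]}}

```text
clock: 24.08
tcp_pos: [0.577, 0.0966, 0.0452]
eef_rot: [2.22, 2.219, 0.005]
wrist_force: [5.4, 1.2, 4.7]
grip_width: 0.0602
grasp_force: 25.0
```

Call:
{"name": "arm_command", "arguments": {"commands": [{"hand": 255,"dx": 0,"dy": 0,"dz": 0.0015,"wx": 0,"wy": 0,"wz": 0},{"hand": 255,"dx": 0,"dy": 0,"dz": 0.0015,"wx": 0,"wy": 0,"wz": 0},{"hand": 255,"dx": 0,"dy": 0,"dz": 0,"wx": 0,"wy": 0,"wz": 0}]}}

```text
clock: 24.33
tcp_pos: [0.5771, 0.0966, 0.0448]
eef_rot: [2.22, 2.22, 0.004]
wrist_force: [-1.7, 0.8, 19.0]
grip_width: 0.0603
grasp_force: 25.0
```

Call:
{"name": "arm_command", "arguments": {"commands": [{"hand": 255,"dx": 0,"dy": 0,"dz": 0,"wx": 0,"wy": 0,"wz": -7},{"hand": 255,"dx": 0,"dy": 0,"dz": 0,"wx": 0,"wy": 0,"wz": -7},{"hand": 255,"dx": 0,"dy": 0,"dz": 0,"wx": 0,"wy": 0,"wz": 0}]}}

```text
clock: 24.58
tcp_pos: [0.5784, 0.0962, 0.0455]
eef_rot: [1.924, 2.476, 0.006]
wrist_force: [0.2, -1.6, 18.5]
grip_width: 0.0606
grasp_force: 25.0
```

Call:
{"name": "arm_command", "arguments": {"commands": [{"hand": 255,"dx": 0,"dy": 0,"dz": 0,"wx": 0,"wy": 0,"wz": -7},{"hand": 255,"dx": 0,"dy": 0,"dz": 0,"wx": 0,"wy": 0,"wz": -7},{"hand": 255,"dx": 0,"dy": 0,"dz": 0,"wx": 0,"wy": 0,"wz": 0}]}}

```text
clock: 24.83
tcp_pos: [0.5769, 0.097, 0.0421]
eef_rot: [1.612, 2.693, 0.006]
wrist_force: [5.6, 3.0, 4.4]
grip_width: 0.0603
grasp_force: 25.0
```

Call:
{"name": "arm_command", "arguments": {"commands": [{"hand": 255,"dx": 0,"dy": 0,"dz": 0.0015,"wx": 0,"wy": 0,"wz": 0},{"hand": 255,"dx": 0,"dy": 0,"dz": 0.0015,"wx": 0,"wy": 0,"wz": 0},{"hand": 255,"dx": 0,"dy": 0,"dz": 0.001,"wx": 0,"wy": 0,"wz": 0},{"hand": 255,"dx": 0,"dy": 0,"dz": 0,"wx": 0,"wy": 0,"wz": 0}]}}

```text
clock: 25.17
tcp_pos: [0.577, 0.0972, 0.0376]
eef_rot: [1.618, 2.689, 0.006]
wrist_force: [6.2, 3.2, 2.1]
grip_width: 0.0603
grasp_force: 25.0
```

Call:
{"name": "arm_command", "arguments": {"commands": [{"hand": 255,"dx": 0,"dy": 0.001,"dz": 0.001,"wx": 0,"wy": 0,"wz": 0},{"hand": 255,"dx": 0,"dy": 0,"dz": 0.001,"wx": 0,"wy": 0,"wz": 0},{"hand": 255,"dx": 0,"dy": 0,"dz": 0,"wx": 0,"wy": 0,"wz": 0}]}}

```text
clock: 25.42
tcp_pos: [0.5772, 0.0973, 0.0369]
eef_rot: [1.618, 2.691, 0.002]
wrist_force: [-0.3, 1.9, 12.7]
grip_width: 0.0601
grasp_force: 25.0
```

Dropped. Forward.

Call:
{"name": "arm_command", "arguments": {"commands": [{"hand": 255,"dx": 0,"dy": 0,"dz": 0.0002,"wx": 0,"wy": 0,"wz": 7},{"hand": 255,"dx": 0,"dy": 0,"dz": 0.0003,"wx": 0,"wy": 0,"wz": 7},{"hand": 255,"dx": 0,"dy": 0,"dz": 0.0003,"wx": 0,"wy": 0,"wz": 7},{"hand": 255,"dx": 0,"dy": 0,"dz": 0.0003,"wx": 0,"wy": 0,"wz": 7},{"hand": 255,"dx": 0,"dy": 0,"dz": 0.0004,"wx": 0,"wy": 0,"wz": 7},{"hand": 255,"dx": 0,"dy": 0,"dz": 0.0004,"wx": 0,"wy": 0,"wz": 7},{"hand": 255,"dx": 0,"dy": 0,"dz": 0.0004,"wx": 0,"wy": 0,"wz": 7},{"hand": 255,"dx": 0,"dy": 0,"dz": 0,"wx": 0,"wy": 0,"wz": 0}], "squeeze": 35}}

```text
clock: 26.08
tcp_pos: [0.5773, 0.0978, 0.0344]
eef_rot: [2.594, 1.772, 0.005]
wrist_force: [2.5, 3.6, 8.0]
grip_width: 0.06
grasp_force: 35.0
```

Call:
{"name": "arm_command", "arguments": {"commands": [{"hand": 255,"dx": 0,"dy": 0,"dz": 0.0004,"wx": 0,"wy": 0,"wz": 7},{"hand": 255,"dx": 0,"dy": 0,"dz": 0.0004,"wx": 0,"wy": 0,"wz": 7},{"hand": 255,"dx": 0,"dy": 0,"dz": 0.0004,"wx": 0,"wy": 0,"wz": 7},{"hand": 255,"dx": 0,"dy": 0,"dz": 0.0004,"wx": 0,"wy": 0,"wz": 7},{"hand": 255,"dx": 0,"dy": 0,"dz": 0.0003,"wx": 0,"wy": 0,"wz": 7},{"hand": 255,"dx": 0,"dy": 0,"dz": 0,"wx": 0,"wy": 0,"wz": 0}]}}

```text
clock: 26.58
tcp_pos: [0.5774, 0.0975, 0.0325]
eef_rot: [-3.007, -0.911, -0.005]
wrist_force: [1.5, 2.4, 9.1]
grip_width: 0.0603
grasp_force: 35.0
```

Call:
{"name": "arm_command", "arguments": {"commands": [{"hand": 255,"dx": 0,"dy": 0,"dz": 0,"wx": 0,"wy": 0,"wz": 7},{"hand": 255,"dx": 0,"dy": 0,"dz": 0,"wx": 0,"wy": 0,"wz": 7},{"hand": 255,"dx": 0,"dy": 0,"dz": 0,"wx": 0,"wy": 0,"wz": 0}], "squeeze": 40}}

```text
clock: 26.83
tcp_pos: [0.5763, 0.0973, 0.0325]
eef_rot: [3.093, 0.544, -0.0]
wrist_force: [-2.2, 2.0, 11.9]
grip_width: 0.0607
grasp_force: 40.0
```

```bash
python3 - <<'E'
from h import *
o=telemetry.observe(); print(o['tcp_pos'],o['wrist_torque'],o['wrist_force'],o['eef_rot'],o['grip_width'])
E
```

```text
[0.57627547 0.09730032 0.03247812] [0.32039529 0.49421764 0.7349127 ] [-2.21344754  1.95039771 11.94555859] [ 3.09338869e+00  5.44447994e-01 -4.64458089e-04] 0.06068106555167436
```

Call:
{"name": "arm_command", "arguments": {"commands": [{"hand": 255,"dx": 0,"dy": 0,"dz": 0,"wx": 0,"wy": 0,"wz": 7},{"hand": 255,"dx": 0,"dy": 0,"dz": 0,"wx": 0,"wy": 0,"wz": 7}]}}

```text
clock: 27.0
tcp_pos: [0.5756, 0.0977, 0.0322]
eef_rot: [-3.137, -0.162, 0.003]
wrist_force: [-3.6, 3.9, 13.1]
grip_width: 0.0607
grasp_force: 40.1
```

```bash
python3 - <<'E'
from h import *
o=telemetry.observe(); print(o['tcp_pos'],o['wrist_torque'],o['wrist_force'],o['eef_rot'],o['grip_width'])
E
```

```text
[0.57555982 0.09773526 0.03220601] [0.79378571 0.77185472 1.14984554] [-3.63812254  3.85042698 13.14888609] [-3.13723723e+00 -1.61520480e-01  2.58943363e-03] 0.06069672252208858
```

Call:
{"name": "arm_command", "arguments": {"commands": [{"hand": 255,"dx": 0,"dy": 0,"dz": 0,"wx": 0,"wy": 0,"wz": 7},{"hand": 255,"dx": 0,"dy": 0,"dz": 0,"wx": 0,"wy": 0,"wz": 7}], "squeeze": 50}}

```text
clock: 27.17
tcp_pos: [0.5739, 0.0985, 0.0319]
eef_rot: [-3.133, 0.219, 0.01]
wrist_force: [-16.2, 9.4, 22.0]
grip_width: 0.06
grasp_force: 51.6
```

```bash
python3 - <<'E'
from h import *
o=telemetry.observe(); print(o['tcp_pos'],o['wrist_torque'],o['wrist_force'],o['eef_rot'],o['grip_width'])
E
```

```text
[0.57392186 0.09851279 0.03191965] [1.88665377 2.61151217 2.53294149] [-16.16247813   9.36947632  21.96518538] [-3.13314419  0.21867087  0.00959001] 0.06002114264774954
```

Cap 3 is firmly at its stop. Release, rise and turn the tool back.

Call:
{"name": "arm_command", "arguments": {"commands": [{"hand": 0,"dx": 0,"dy": 0,"dz": 0,"wx": 0,"wy": 0,"wz": 0},{"hand": 0,"dx": 0,"dy": 0,"dz": 0,"wx": 0,"wy": 0,"wz": 0},{"hand": 0,"dx": 0,"dy": 0,"dz": 0,"wx": 0,"wy": 0,"wz": 0},{"hand": 30,"dx": 0,"dy": 0,"dz": 0,"wx": 0,"wy": 0,"wz": 0},{"hand": 30,"dx": 0,"dy": 0,"dz": -0.03,"wx": 0,"wy": 0,"wz": 0},{"hand": 30,"dx": 0,"dy": 0,"dz": -0.03,"wx": 0,"wy": 0,"wz": 0},{"hand": 30,"dx": 0,"dy": 0,"dz": -0.03,"wx": 0,"wy": 0,"wz": -7},{"hand": 30,"dx": 0,"dy": 0,"dz": -0.03,"wx": 0,"wy": 0,"wz": -7}], "squeeze": 15}}

```text
clock: 27.83
tcp_pos: [0.575, 0.0965, 0.1506]
eef_rot: [3.137, 0.173, -0.004]
wrist_force: [0.9, -1.3, 0.3]
grip_width: 0.0837
grasp_force: 0.0
```

Call:
{"name": "arm_command", "arguments": {"commands": [{"hand": 100,"dx": 0,"dy": 0,"dz": 0,"wx": 0,"wy": 0,"wz": -7},{"hand": 100,"dx": 0,"dy": 0,"dz": 0,"wx": 0,"wy": 0,"wz": -7},{"hand": 100,"dx": 0,"dy": 0,"dz": 0,"wx": 0,"wy": 0,"wz": -7},{"hand": 100,"dx": 0,"dy": 0,"dz": 0,"wx": 0,"wy": 0,"wz": -7},{"hand": 100,"dx": 0,"dy": 0,"dz": 0,"wx": 0,"wy": 0,"wz": -7},{"hand": 100,"dx": 0,"dy": 0,"dz": 0,"wx": 0,"wy": 0,"wz": -7},{"hand": 100,"dx": 0,"dy": 0,"dz": 0,"wx": 0,"wy": 0,"wz": -7},{"hand": 100,"dx": 0,"dy": 0,"dz": 0,"wx": 0,"wy": 0,"wz": -7}]}}

```text
clock: 28.5
tcp_pos: [0.5753, 0.0965, 0.1494]
eef_rot: [-2.688, -1.625, 0.003]
wrist_force: [0.9, -0.0, 0.5]
grip_width: 0.0579
grasp_force: 0.0
```

Call:
{"name": "arm_command", "arguments": {"commands": [{"hand": 100,"dx": 0,"dy": 0,"dz": 0,"wx": 0,"wy": 0,"wz": -7},{"hand": 100,"dx": 0,"dy": 0,"dz": 0,"wx": 0,"wy": 0,"wz": -7},{"hand": 100,"dx": 0,"dy": 0,"dz": 0,"wx": 0,"wy": 0,"wz": -7},{"hand": 100,"dx": 0,"dy": 0,"dz": 0,"wx": 0,"wy": 0,"wz": -7},{"hand": 100,"dx": -0.035,"dy": -0.004,"dz": 0,"wx": 0,"wy": 0,"wz": 0},{"hand": 100,"dx": -0.035,"dy": -0.004,"dz": 0,"wx": 0,"wy": 0,"wz": 0},{"hand": 100,"dx": -0.035,"dy": -0.004,"dz": 0,"wx": 0,"wy": 0,"wz": 0},{"hand": 100,"dx": 0,"dy": 0,"dz": 0,"wx": 0,"wy": 0,"wz": 0}]}}

```text
clock: 29.17
tcp_pos: [0.5627, -0.0128, 0.1495]
eef_rot: [2.227, 2.216, -0.005]
wrist_force: [0.7, -0.5, -0.6]
grip_width: 0.0579
grasp_force: 0.0
```

Call:
{"name": "arm_command", "arguments": {"commands": [{"hand": 100,"dx": 0,"dy": 0,"dz": 0,"wx": 0,"wy": 0,"wz": 0},{"hand": 100,"dx": 0,"dy": 0,"dz": 0,"wx": 0,"wy": 0,"wz": 0}]}}

```text
clock: 29.33
tcp_pos: [0.5635, -0.0081, 0.1498]
eef_rot: [-2.222, -2.22, 0.001]
wrist_force: [-0.3, 0.5, 0.9]
grip_width: 0.0575
grasp_force: 0.0
```

```bash
python3 - <<'E'
from h import *
c=shot('wrist','w8'); o=telemetry.observe(); print(o['tcp_pos'],o['eef_rot'],o['clock'],o['grip_width'])
print(px(c,[.5615,-.01,.085]))
im=c['image'].astype(int)
m=((im[:,:,0]>120)&(im[:,:,0]>2*im[:,:,1])&(im[:,:,0]>2*im[:,:,2])).astype(np.uint8)
n,l,s,ce=cv2.connectedComponentsWithStats(m); print([(s[i],ce[i]) for i in range(1,n) if s[i,4]>60])
E
```

```text
[ 0.56366015 -0.00752306  0.14993284] [-2.22046582e+00 -2.22112689e+00  5.95383506e-04] 29.3833 0.05788587077604347
[256.32731627 201.93476335]
[(array([243, 195,  21,  20, 324], dtype=int32), array([253.27777778, 204.04938272])), (array([241, 281,  10,  27, 239], dtype=int32), array([245.17991632, 293.9665272 ])), (array([271, 281,  12,  27, 241], dtype=int32), array([276.63070539, 294.00414938]))]
```

View pics/w8.png

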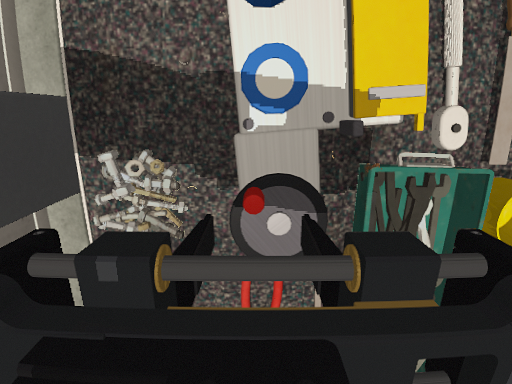

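Knob top is at (254,203) and the wheel hub at (279,224); the tool is almost directly over the knob.

```bash
python3 - <<'E'
from h import *
w=load('w8'); print(pt(w,254,202,.085),pt(w,279,224,.05), pt(w,275,77,.061))
E
```

```text
[ 0.55942888 -0.01006119  0.085     ] [ 0.58501217 -0.04524541  0.05      ] [0.5779774  0.09772251 0.061     ]
```

Call:
{"name": "arm_command", "arguments": {"commands": [{"hand": 100,"dx": -0.0025,"dy": -0.0025,"dz": 0.03,"wx": 0,"wy": 0,"wz": 0},{"hand": 100,"dx": 0,"dy": 0,"dz": 0.03,"wx": 0,"wy": 0,"wz": 0},{"hand": 100,"dx": 0,"dy": 0,"dz": 0.03,"wx": 0,"wy": 0,"wz": 0},{"hand": 100,"dx": 0,"dy": 0,"dz": 0.003,"wx": 0,"wy": 0,"wz": 0},{"hand": 255,"dx": 0,"dy": 0,"dz": 0,"wx": 0,"wy": 0,"wz": 0},{"hand": 255,"dx": 0,"dy": 0,"dz": 0,"wx": 0,"wy": 0,"wz": 0},{"hand": 255,"dx": 0,"dy": 0,"dz": 0,"wx": 0,"wy": 0,"wz": 0},{"hand": 255,"dx": 0,"dy": 0,"dz": 0,"wx": 0,"wy": 0,"wz": 0}], "squeeze": 12}}

```text
clock: 30.05
tcp_pos: [0.5629, -0.0104, 0.0596]
eef_rot: [2.219, 2.22, 0.004]
wrist_force: [-0.2, 0.0, -0.0]
grip_width: 0.0367
grasp_force: 0.0
```

Call:
{"name": "arm_command", "arguments": {"commands": [{"hand": 255,"dx": 0,"dy": 0,"dz": 0,"wx": 0,"wy": 0,"wz": 0},{"hand": 255,"dx": 0,"dy": 0,"dz": 0,"wx": 0,"wy": 0,"wz": 0},{"hand": 255,"dx": 0,"dy": 0,"dz": 0,"wx": 0,"wy": 0,"wz": 0},{"hand": 255,"dx": 0,"dy": 0,"dz": 0,"wx": 0,"wy": 0,"wz": 0},{"hand": 255,"dx": 0,"dy": 0,"dz": 0,"wx": 0,"wy": 0,"wz": 0}]}}

```text
clock: 30.47
tcp_pos: [0.5617, -0.0105, 0.0582]
eef_rot: [2.222, 2.221, 0.001]
wrist_force: [-2.5, 1.2, 5.1]
grip_width: 0.0194
grasp_force: 12.0
```

```bash
python3 - <<'E'
from h import *
o=telemetry.observe(); p=o['tcp_pos']; print(p,o['grip_width'],o['wrist_force'])
c=np.array([.586,-.043]); d=p[:2]-c; r=np.linalg.norm(d); a0=np.arctan2(d[1],d[0]); print(r,np.degrees(a0))
c=p[:2]-.04*d/r
for s in [.4]:
    a=a0-s*np.arange(33); P=np.c_[np.cos(a),np.sin(a)]*.04; D=np.diff(P,axis=0)*1000
    print([(round(y,1),round(x,1)) for x,y in D])  # (tool dx, tool dy) mm
E
```

```text
[ 0.56165869 -0.01047005  0.05818613] 0.01937496079227015 [-2.48397359  1.17263478  5.10576005]
0.04062877151353147 126.80654470572526
[(np.float64(6.8), np.float64(14.4)), (np.float64(0.7), np.float64(15.9)), (np.float64(-5.6), np.float64(14.9)), (np.float64(-10.9), np.float64(11.5)), (np.float64(-14.6), np.float64(6.4)), (np.float64(-15.9), np.float64(0.2)), (np.float64(-14.7), np.float64(-6.0)), (np.float64(-11.2), np.float64(-11.3)), (np.float64(-6.0), np.float64(-14.7)), (np.float64(0.3), np.float64(-15.9)), (np.float64(6.4), np.float64(-14.5)), (np.float64(11.6), np.float64(-10.9)), (np.float64(14.9), np.float64(-5.5)), (np.float64(15.9), np.float64(0.7)), (np.float64(14.3), np.float64(6.8)), (np.float64(10.5), np.float64(11.9)), (np.float64(5.1), np.float64(15.1)), (np.float64(-1.2), np.float64(15.8)), (np.float64(-7.3), np.float64(14.1)), (np.float64(-12.2), np.float64(10.2)), (np.float64(-15.2), np.float64(4.6)), (np.float64(-15.8), np.float64(-1.6)), (np.float64(-13.9), np.float64(-7.7)), (np.float64(-9.8), np.float64(-12.5)), (np.float64(-4.2), np.float64(-15.3)), (np.float64(2.1), np.float64(-15.8)), (np.float64(8.1), np.float64(-13.7)), (np.float64(12.8), np.float64(-9.5)), (np.float64(15.4), np.float64(-3.7)), (np.float64(15.7), np.float64(2.6)), (np.float64(13.4), np.float64(8.5)), (np.float64(9.1), np.float64(13.0))]
```

Call:
{"name": "arm_command", "arguments": {"commands": [{"hand": 255,"dx": 0.0068,"dy": 0.0144,"dz": -0.001,"wx": 0,"wy": 0,"wz": 0},{"hand": 255,"dx": 0.0007,"dy": 0.0159,"dz": 0,"wx": 0,"wy": 0,"wz": 0},{"hand": 255,"dx": -0.0056,"dy": 0.0149,"dz": 0,"wx": 0,"wy": 0,"wz": 0},{"hand": 255,"dx": -0.0109,"dy": 0.0115,"dz": 0,"wx": 0,"wy": 0,"wz": 0},{"hand": 255,"dx": 0,"dy": 0,"dz": 0,"wx": 0,"wy": 0,"wz": 0},{"hand": 255,"dx": 0,"dy": 0,"dz": 0,"wx": 0,"wy": 0,"wz": 0}]}}

```text
clock: 30.97
tcp_pos: [0.6187, -0.0202, 0.0583]
eef_rot: [2.222, 2.22, 0.001]
wrist_force: [-0.4, 0.5, 1.1]
grip_width: 0.0196
grasp_force: 12.0
```

Call:
{"name": "arm_command", "arguments": {"commands": [{"hand": 255,"dx": -0.0146,"dy": 0.0064,"dz": 0,"wx": 0,"wy": 0,"wz": 0},{"hand": 255,"dx": -0.0159,"dy": 0.0002,"dz": 0,"wx": 0,"wy": 0,"wz": 0},{"hand": 255,"dx": -0.0147,"dy": -0.006,"dz": 0,"wx": 0,"wy": 0,"wz": 0},{"hand": 255,"dx": -0.0112,"dy": -0.0113,"dz": 0,"wx": 0,"wy": 0,"wz": 0},{"hand": 255,"dx": -0.006,"dy": -0.0147,"dz": 0,"wx": 0,"wy": 0,"wz": 0},{"hand": 255,"dx": 0.0003,"dy": -0.0159,"dz": 0,"wx": 0,"wy": 0,"wz": 0},{"hand": 255,"dx": 0.0064,"dy": -0.0145,"dz": 0,"wx": 0,"wy": 0,"wz": 0},{"hand": 255,"dx": 0.0116,"dy": -0.0109,"dz": 0,"wx": 0,"wy": 0,"wz": 0}]}}

```text
clock: 31.63
tcp_pos: [0.5512, -0.0639, 0.0584]
eef_rot: [2.222, 2.216, 0.007]
wrist_force: [15.1, 5.4, -8.9]
grip_width: 0.0195
grasp_force: 12.0
```

Call:
{"name": "arm_command", "arguments": {"commands": [{"hand": 255,"dx": 0.0149,"dy": -0.0055,"dz": 0,"wx": 0,"wy": 0,"wz": 0},{"hand": 255,"dx": 0.0159,"dy": 0.0007,"dz": 0,"wx": 0,"wy": 0,"wz": 0},{"hand": 255,"dx": 0.0143,"dy": 0.0068,"dz": 0,"wx": 0,"wy": 0,"wz": 0},{"hand": 255,"dx": 0.0105,"dy": 0.0119,"dz": 0,"wx": 0,"wy": 0,"wz": 0},{"hand": 255,"dx": 0,"dy": 0,"dz": 0,"wx": 0,"wy": 0,"wz": 0},{"hand": 255,"dx": 0,"dy": 0,"dz": 0,"wx": 0,"wy": 0,"wz": 0}]}}

```text
clock: 32.13
tcp_pos: [0.5647, -0.0086, 0.0584]
eef_rot: [2.22, 2.221, -0.0]
wrist_force: [1.9, -0.4, 0.3]
grip_width: 0.019
grasp_force: 12.0
```

```bash
python3 - <<'E'
from h import *
c=shot('wrist','w9'); c=shot('scene','s9'); o=telemetry.observe(); print(o['tcp_pos'],o['grip_width'],o['wrist_force'])
a=cv2.imread('pics/w9.png'); b=cv2.imread('pics/s9.png')[140:260,200:320]
cv2.imwrite('pics/m9.png',np.hstack([cv2.resize(a,(420,315)),cv2.resize(b,(315,315),interpolation=3)]))
E
```

```text
[ 0.56447197 -0.00864733  0.0583428 ] 0.019834690428061363 [ 1.47132682 -0.42213741  0.33831446]
```

View pics/m9.png

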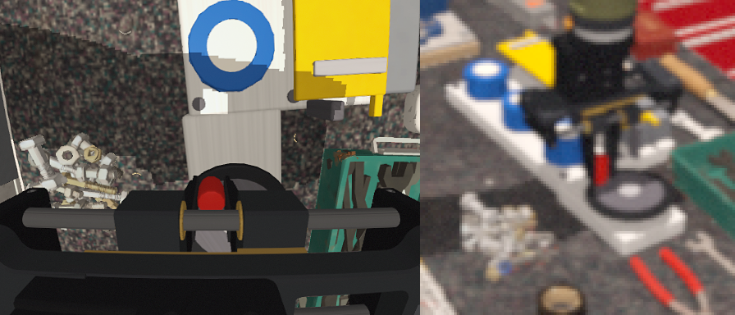

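Knob still held and the plate is about half-way, edging towards the caps. Continuing.

Call:
{"name": "arm_command", "arguments": {"commands": [{"hand": 255,"dx": 0.0051,"dy": 0.0151,"dz": 0,"wx": 0,"wy": 0,"wz": 0},{"hand": 255,"dx": -0.0012,"dy": 0.0158,"dz": 0,"wx": 0,"wy": 0,"wz": 0},{"hand": 255,"dx": -0.0073,"dy": 0.0141,"dz": 0,"wx": 0,"wy": 0,"wz": 0},{"hand": 255,"dx": -0.0122,"dy": 0.0102,"dz": 0,"wx": 0,"wy": 0,"wz": 0},{"hand": 255,"dx": -0.0152,"dy": 0.0046,"dz": 0,"wx": 0,"wy": 0,"wz": 0},{"hand": 255,"dx": -0.0158,"dy": -0.0016,"dz": 0,"wx": 0,"wy": 0,"wz": 0},{"hand": 255,"dx": -0.0139,"dy": -0.0077,"dz": 0,"wx": 0,"wy": 0,"wz": 0},{"hand": 255,"dx": 0,"dy": 0,"dz": 0,"wx": 0,"wy": 0,"wz": 0}]}}

```text
clock: 32.9
tcp_pos: [0.6136, -0.0712, 0.0583]
eef_rot: [-2.223, -2.218, 0.004]
wrist_force: [-2.1, -0.3, 2.1]
grip_width: 0.0192
grasp_force: 12.0
```

Call:
{"name": "arm_command", "arguments": {"commands": [{"hand": 255,"dx": -0.0098,"dy": -0.0125,"dz": 0,"wx": 0,"wy": 0,"wz": 0},{"hand": 255,"dx": -0.0042,"dy": -0.0153,"dz": 0,"wx": 0,"wy": 0,"wz": 0},{"hand": 255,"dx": 0.0021,"dy": -0.0158,"dz": 0,"wx": 0,"wy": 0,"wz": 0},{"hand": 255,"dx": 0.0081,"dy": -0.0137,"dz": 0,"wx": 0,"wy": 0,"wz": 0},{"hand": 255,"dx": 0.0128,"dy": -0.0095,"dz": 0,"wx": 0,"wy": 0,"wz": 0},{"hand": 255,"dx": 0,"dy": 0,"dz": 0,"wx": 0,"wy": 0,"wz": 0},{"hand": 255,"dx": 0,"dy": 0,"dz": 0,"wx": 0,"wy": 0,"wz": 0}]}}

```text
clock: 33.48
tcp_pos: [0.5488, -0.0591, 0.0583]
eef_rot: [2.221, 2.22, 0.004]
wrist_force: [4.3, 2.9, -3.4]
grip_width: 0.0196
grasp_force: 12.0
```

Call:
{"name": "arm_command", "arguments": {"commands": [{"hand": 255,"dx": 0.0154,"dy": -0.0037,"dz": 0,"wx": 0,"wy": 0,"wz": 0},{"hand": 255,"dx": 0.0157,"dy": 0.0026,"dz": 0,"wx": 0,"wy": 0,"wz": 0},{"hand": 255,"dx": 0.01,"dy": 0.0055,"dz": 0,"wx": 0,"wy": 0,"wz": 0},{"hand": 255,"dx": 0,"dy": 0,"dz": 0,"wx": 0,"wy": 0,"wz": 0},{"hand": 255,"dx": 0,"dy": 0,"dz": 0,"wx": 0,"wy": 0,"wz": 0}]}}

```text
clock: 33.9
tcp_pos: [0.553, -0.0186, 0.0582]
eef_rot: [-2.22, -2.222, 0.001]
wrist_force: [-0.5, -0.6, 0.0]
grip_width: 0.0009
grasp_force: 0.0
```

Call:
{"name": "arm_command", "arguments": {"commands": [{"hand": 255,"dx": 0.0035,"dy": 0.003,"dz": 0,"wx": 0,"wy": 0,"wz": 0},{"hand": 255,"dx": 0,"dy": 0,"dz": 0,"wx": 0,"wy": 0,"wz": 0},{"hand": 255,"dx": 0,"dy": 0,"dz": 0,"wx": 0,"wy": 0,"wz": 0}]}}

```text
clock: 34.15
tcp_pos: [0.5564, -0.0153, 0.0583]
eef_rot: [-2.222, -2.221, 0.0]
wrist_force: [0.1, 0.2, 0.4]
grip_width: 0.0003
grasp_force: 0.0
```

The grip slackened and lost the knob. I'll rise and look.

Call:
{"name": "arm_command", "arguments": {"commands": [{"hand": 255,"dx": 0,"dy": 0,"dz": -0.03,"wx": 0,"wy": 0,"wz": 0},{"hand": 100,"dx": 0,"dy": 0,"dz": -0.03,"wx": 0,"wy": 0,"wz": 0},{"hand": 100,"dx": 0,"dy": 0,"dz": -0.03,"wx": 0,"wy": 0,"wz": 0},{"hand": 100,"dx": 0,"dy": 0,"dz": 0,"wx": 0,"wy": 0,"wz": 0},{"hand": 100,"dx": 0,"dy": 0,"dz": 0,"wx": 0,"wy": 0,"wz": 0},{"hand": 100,"dx": 0,"dy": 0,"dz": 0,"wx": 0,"wy": 0,"wz": 0},{"hand": 100,"dx": 0,"dy": 0,"dz": 0,"wx": 0,"wy": 0,"wz": 0},{"hand": 100,"dx": 0,"dy": 0,"dz": 0,"wx": 0,"wy": 0,"wz": 0}]}}

```text
clock: 34.82
tcp_pos: [0.5552, -0.0149, 0.1464]
eef_rot: [-2.22, -2.219, 0.003]
wrist_force: [0.2, 0.2, -0.5]
grip_width: 0.0418
grasp_force: 0.0
```

```bash
python3 - <<'E'
from h import *
c=shot('wrist','w10'); o=telemetry.observe(); print(o['tcp_pos'],o['grip_width'],o['clock'])
im=c['image'].astype(int)
m=((im[:,:,0]>110)&(im[:,:,0]>2*im[:,:,1])&(im[:,:,0]>2*im[:,:,2])).astype(np.uint8)
n,l,s,ce=cv2.connectedComponentsWithStats(m); print([(s[i],ce[i]) for i in range(1,n) if s[i,4]>40])
E
```

```text
[ 0.5553203  -0.01489606  0.14653468] 0.04558775139616876 34.8667
[(array([238, 221,  21,  31, 512], dtype=int32), array([248.61328125, 236.46289062])), (array([247, 281,  10,  27, 240], dtype=int32), array([251.57083333, 293.94583333])), (array([277, 281,  13,  27, 253], dtype=int32), array([283.11857708, 293.71146245]))]
```

View pics/w10.png

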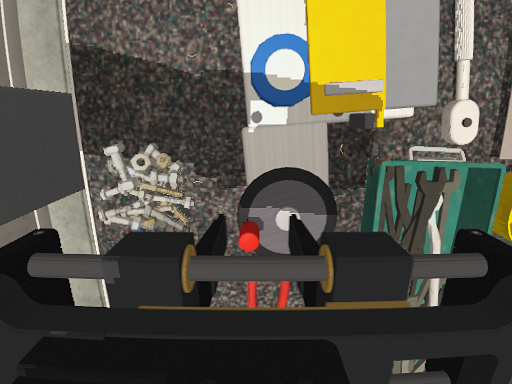

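Knob top is at (249,241), a bit short of the end; the plate overlaps the caps but has not reached its stop.

```bash
python3 - <<'E'
from h import *
w=load('w10'); p=pt(w,249,241.5,.085); print(p)
k=p[:2]+[.0015,0]; c=np.array([.586,-.043]); d=k-c; print(k,np.linalg.norm(d),np.degrees(np.arctan2(d[1],d[0])))
k=c+.04*d/np.linalg.norm(d); print('grasp',k, 'move tool dx,dy',(k-telemetry.observe()['tcp_pos'][:2])[::-1])
a0=np.arctan2(d[1],d[0]); a=a0-.3*np.arange(7); P=np.c_[np.cos(a),np.sin(a)]*.04; D=np.diff(P,axis=0)*1000
print([(round(y,1),round(x,1)) for x,y in D])
E
```

```text
[ 0.54631924 -0.0537315   0.085     ]
[ 0.54781924 -0.0537315 ] 0.03966025296896209 -164.30087577153915
grasp [ 0.54749216 -0.05382343] move tool dx,dy [-0.03892737 -0.00782814]
[(np.float64(11.9), np.float64(-1.5)), (np.float64(11.8), np.float64(2.1)), (np.float64(10.6), np.float64(5.5)), (np.float64(8.5), np.float64(8.4)), (np.float64(5.7), np.float64(10.5)), (np.float64(2.3), np.float64(11.7))]
```

Call:
{"name": "arm_command", "arguments": {"commands": [{"hand": 110,"dx": -0.039,"dy": -0.008,"dz": 0,"wx": 0,"wy": 0,"wz": 0},{"hand": 110,"dx": 0,"dy": 0,"dz": 0.03,"wx": 0,"wy": 0,"wz": 0},{"hand": 110,"dx": 0,"dy": 0,"dz": 0.03,"wx": 0,"wy": 0,"wz": 0},{"hand": 110,"dx": 0,"dy": 0,"dz": 0.03,"wx": 0,"wy": 0,"wz": 0},{"hand": 110,"dx": 0,"dy": 0,"dz": 0,"wx": 0,"wy": 0,"wz": 0},{"hand": 255,"dx": 0,"dy": 0,"dz": 0,"wx": 0,"wy": 0,"wz": 0},{"hand": 255,"dx": 0,"dy": 0,"dz": 0,"wx": 0,"wy": 0,"wz": 0},{"hand": 255,"dx": 0,"dy": 0,"dz": 0,"wx": 0,"wy": 0,"wz": 0}], "squeeze": 20}}

```text
clock: 35.53
tcp_pos: [0.548, -0.0538, 0.0579]
eef_rot: [-2.221, -2.221, 0.001]
wrist_force: [0.4, -0.3, -0.0]
grip_width: 0.0394
grasp_force: 0.0
```

Call:
{"name": "arm_command", "arguments": {"commands": [{"hand": 255,"dx": 0,"dy": 0,"dz": 0,"wx": 0,"wy": 0,"wz": 0},{"hand": 255,"dx": 0,"dy": 0,"dz": 0,"wx": 0,"wy": 0,"wz": 0},{"hand": 255,"dx": 0,"dy": 0,"dz": 0,"wx": 0,"wy": 0,"wz": 0},{"hand": 255,"dx": 0,"dy": 0,"dz": 0,"wx": 0,"wy": 0,"wz": 0}]}}

```text
clock: 35.87
tcp_pos: [0.5473, -0.054, 0.0584]
eef_rot: [-2.22, -2.221, 0.003]
wrist_force: [-5.6, -0.8, 3.3]
grip_width: 0.0196
grasp_force: 20.0
```

Call:
{"name": "arm_command", "arguments": {"commands": [{"hand": 255,"dx": 0.0119,"dy": -0.0015,"dz": 0,"wx": 0,"wy": 0,"wz": 0},{"hand": 255,"dx": 0.0118,"dy": 0.0021,"dz": 0,"wx": 0,"wy": 0,"wz": 0},{"hand": 255,"dx": 0.0106,"dy": 0.0055,"dz": 0,"wx": 0,"wy": 0,"wz": 0},{"hand": 255,"dx": 0,"dy": 0,"dz": 0,"wx": 0,"wy": 0,"wz": 0},{"hand": 255,"dx": 0,"dy": 0,"dz": 0,"wx": 0,"wy": 0,"wz": 0}]}}

```text
clock: 36.28
tcp_pos: [0.555, -0.0191, 0.0586]
eef_rot: [2.22, 2.222, 0.001]
wrist_force: [-0.4, 0.0, -0.5]
grip_width: 0.0012
grasp_force: 0.0
```

Call:
{"name": "arm_command", "arguments": {"commands": [{"hand": 255,"dx": 0.0045,"dy": 0.0042,"dz": 0,"wx": 0,"wy": 0,"wz": 0},{"hand": 255,"dx": 0,"dy": 0,"dz": 0,"wx": 0,"wy": 0,"wz": 0},{"hand": 255,"dx": 0,"dy": 0,"dz": 0,"wx": 0,"wy": 0,"wz": 0}]}}

```text
clock: 36.53
tcp_pos: [0.5589, -0.015, 0.0584]
eef_rot: [2.221, 2.222, 0.0]
wrist_force: [-0.2, -0.5, 0.4]
grip_width: -0.0
grasp_force: 0.0
```

Lost again with a 20 N grip, so the wheel may already be at its stop. I'll check the knob angle and the plate travel.

Call:
{"name": "arm_command", "arguments": {"commands": [{"hand": 255,"dx": 0,"dy": 0,"dz": -0.03,"wx": 0,"wy": 0,"wz": 0},{"hand": 100,"dx": 0,"dy": 0,"dz": -0.03,"wx": 0,"wy": 0,"wz": 0},{"hand": 100,"dx": 0,"dy": 0,"dz": -0.03,"wx": 0,"wy": 0,"wz": 0},{"hand": 100,"dx": 0,"dy": 0,"dz": 0,"wx": 0,"wy": 0,"wz": 0},{"hand": 100,"dx": 0,"dy": 0,"dz": 0,"wx": 0,"wy": 0,"wz": 0},{"hand": 100,"dx": 0,"dy": 0,"dz": 0,"wx": 0,"wy": 0,"wz": 0},{"hand": 100,"dx": 0,"dy": 0,"dz": 0,"wx": 0,"wy": 0,"wz": 0}]}}

```text
clock: 37.12
tcp_pos: [0.5575, -0.0151, 0.1465]
eef_rot: [-2.22, -2.22, 0.003]
wrist_force: [-0.9, 0.6, 0.3]
grip_width: 0.0348
grasp_force: 0.0
```

```bash
python3 - <<'E'
from h import *
c=shot('wrist','w11'); o=telemetry.observe(); print(o['tcp_pos'],o['clock'])
ax=np.array([.586,-.043])
for n in ['w8','w10','w11']:
    im=cv2.imread(f'pics/{n}.png').astype(int)[:,:,::-1]; w=load(n)
    m=((im[:,:,0]>110)&(im[:,:,0]>2*im[:,:,1])&(im[:,:,0]>2*im[:,:,2])).astype(np.uint8)
    N,l,s,ce=cv2.connectedComponentsWithStats(m); i=[(s[i],ce[i]) for i in range(1,N) if s[i,4]>200 and s[i,0]<275 and s[i,1]<270][0]
    b=i[0]; bot=[b[0]+b[2]/2,b[1]+b[3]-10.5]; k=pt(w,*bot,.085)[:2]+[.0015,0]; d=k-ax
    y=((im[:,:,0]>170)&(im[:,:,1]>130)&(im[:,:,2]<60)); e=[]
    for r in (40,60,80):
        cols=np.where(y[r,280:])[0]+280; e.append(pt(w,cols[0],r,.071)[:2].round(4))
    print(n,bot,k.round(4),np.linalg.norm(d).round(4),np.degrees(np.arctan2(d[1],d[0])).round(1),e)
a=cv2.imread('pics/w11.png')[0:270,170:470]; s=shot('side','s11'); b=cv2.imread('pics/s11.png')[125:225,200:320]
cv2.imwrite('pics/m11.png',np.hstack([cv2.resize(a,(400,360)),cv2.resize(b,(400,360),interpolation=3)]))
E
```

```text
[ 0.55744928 -0.01508366  0.14635636] 37.1667
w8 [np.float64(253.5), np.float64(204.5)] [ 0.5605 -0.0124] 0.0398 129.8 [array([0.6429, 0.1266]), array([0.644 , 0.1108]), array([0.646 , 0.0947])]
w10 [np.float64(248.5), np.float64(241.5)] [ 0.5474 -0.0537] 0.0401 -164.5 [array([0.5952, 0.1182]), array([0.5966, 0.1027]), array([0.598 , 0.0869])]
w11 [np.float64(246.5), np.float64(240.5)] [ 0.5479 -0.053 ] 0.0394 -165.3 [array([0.5951, 0.118 ]), array([0.5965, 0.1025]), array([0.5987, 0.0867])]
```

View pics/m11.png

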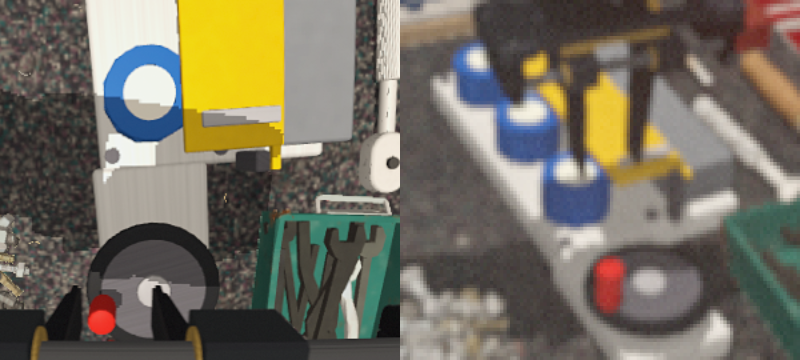

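The knob has not moved (-165°). The plate's tab looks to be touching the black stop block at m11 (270,158), so I'll check the gap numerically.

```bash
python3 - <<'E'
from h import *
for n,r0,c0,c1 in [('w8',124,330,440),('w11',119,335,400)]:
    im=cv2.imread(f'pics/{n}.png')[:,:,::-1]
    for r in (r0-4,r0,r0+3): print(n,r,[''.join('Y' if p[0]>140 and p[2]<70 else 'K' if p.max()<75 else '.' for p in im[r,c0:c1].astype(int))])
E
```

```text
w8 120 ['KK............KKKKKKKKKKK................................................KKKK.KKK......YYYYYYY.KKKKKKK........']
w8 124 ['..........KKKKKKKKKKKKKKKKKKKKKKK........................K....KKKKKK.........KKKKKKK...YYYYYYYKKKKKKKK........']
w8 127 ['.........KKKKKKKKKKKKKKKKKKKKKKKKKK......KKKKK..KKKKKKKK......KK........KKKKK....KK....YYYYYYY....KKKK........']
w11 115 ['............KKKKKKKKKKKKKKKKKK.....K...YYYYYY....................']
w11 119 ['............KKKKKKKKKKKKKKKKK.....KK...YYYYYYY........K..KK......']
w11 122 ['KKKKKKKKKK.KKKKKKKKKKKKKKKKKK..KKK....YYYYYYYY.K.KKKKKKKK........']
```

Call:
{"name": "arm_command", "arguments": {"commands": [{"hand": 110,"dx": -0.038,"dy": -0.0095,"dz": 0,"wx": 0,"wy": 0,"wz": 0},{"hand": 110,"dx": 0,"dy": 0,"dz": 0.03,"wx": 0,"wy": 0,"wz": 0},{"hand": 110,"dx": 0,"dy": 0,"dz": 0.03,"wx": 0,"wy": 0,"wz": 0},{"hand": 110,"dx": 0,"dy": 0,"dz": 0.03,"wx": 0,"wy": 0,"wz": 0},{"hand": 110,"dx": 0,"dy": 0,"dz": 0,"wx": 0,"wy": 0,"wz": 0},{"hand": 255,"dx": 0,"dy": 0,"dz": 0,"wx": 0,"wy": 0,"wz": 0},{"hand": 255,"dx": 0,"dy": 0,"dz": 0,"wx": 0,"wy": 0,"wz": 0},{"hand": 255,"dx": 0,"dy": 0,"dz": 0,"wx": 0,"wy": 0,"wz": 0}], "squeeze": 40}}

```text
clock: 37.88
tcp_pos: [0.5486, -0.053, 0.0577]
eef_rot: [-2.221, -2.221, 0.001]
wrist_force: [-0.4, 0.1, 0.6]
grip_width: 0.0396
grasp_force: 0.0
```

Call:
{"name": "arm_command", "arguments": {"commands": [{"hand": 255,"dx": 0,"dy": 0,"dz": 0,"wx": 0,"wy": 0,"wz": 0},{"hand": 255,"dx": 0,"dy": 0,"dz": 0,"wx": 0,"wy": 0,"wz": 0},{"hand": 255,"dx": 0,"dy": 0,"dz": 0,"wx": 0,"wy": 0,"wz": 0},{"hand": 255,"dx": 0,"dy": 0,"dz": 0,"wx": 0,"wy": 0,"wz": 0},{"hand": 255,"dx": 0.003,"dy": 0,"dz": 0,"wx": 0,"wy": 0,"wz": 0},{"hand": 255,"dx": 0,"dy": 0,"dz": 0,"wx": 0,"wy": 0,"wz": 0}]}}

```text
clock: 38.38
tcp_pos: [0.5471, -0.0507, 0.0582]
eef_rot: [-2.219, -2.22, 0.008]
wrist_force: [-8.2, -2.8, 5.5]
grip_width: 0.0192
grasp_force: 40.0
```

The gap is not closed (about 9 px left). With 40 N the knob follows, so I'll continue in small steps.

Call:
{"name": "arm_command", "arguments": {"commands": [{"hand": 255,"dx": 0.004,"dy": 0,"dz": 0,"wx": 0,"wy": 0,"wz": 0},{"hand": 255,"dx": 0.004,"dy": 0,"dz": 0,"wx": 0,"wy": 0,"wz": 0},{"hand": 255,"dx": 0,"dy": 0,"dz": 0,"wx": 0,"wy": 0,"wz": 0},{"hand": 255,"dx": 0,"dy": 0,"dz": 0,"wx": 0,"wy": 0,"wz": 0}]}}

```text
clock: 38.72
tcp_pos: [0.5471, -0.05, 0.0582]
eef_rot: [2.212, 2.219, -0.024]
wrist_force: [-8.3, -27.3, 2.3]
grip_width: 0.0194
grasp_force: 40.0
```

```bash
python3 - <<'E'
from h import *
for n,r,c0,c1 in [('w8',120,336,366),('w8',120,412,432),('w11',112,342,384),('w11',116,342,384)]:
    im=cv2.imread(f'pics/{n}.png')[:,:,::-1]; print(n,r,c0,[tuple(int(v) for v in p) for p in im[r,c0:c1]])
c=load('w11'); print(pt(c,364,116,.06)[:2],pt(c,374,116,.06)[:2]); print(telemetry.observe()['wrist_force'])
E
```

```text
w8 120 336 [(151, 145, 136), (150, 144, 135), (153, 146, 136), (146, 140, 131), (132, 125, 117), (96, 91, 86), (87, 83, 79), (77, 73, 70), (68, 65, 63), (56, 52, 53), (49, 46, 47), (44, 42, 42), (49, 47, 47), (55, 51, 50), (55, 52, 52), (59, 56, 54), (61, 58, 55), (62, 58, 57), (72, 68, 66), (77, 73, 71), (77, 73, 71), (82, 78, 76), (87, 81, 79), (85, 81, 77), (82, 77, 75), (170, 167, 157), (216, 213, 201), (229, 227, 216), (226, 224, 213), (224, 221, 210)]
w8 120 412 [(96, 86, 77), (94, 84, 78), (112, 87, 39), (105, 80, 8), (96, 73, 8), (146, 113, 11), (228, 188, 14), (226, 196, 13), (224, 193, 9), (224, 193, 9), (228, 198, 12), (202, 173, 41), (85, 73, 61), (69, 62, 59), (68, 59, 55), (68, 61, 56), (70, 64, 60), (66, 59, 56), (64, 57, 55), (71, 64, 62)]
w11 112 342 [(149, 138, 119), (152, 145, 133), (159, 154, 147), (170, 165, 163), (171, 166, 164), (173, 168, 166), (176, 171, 167), (176, 171, 166), (175, 169, 164), (177, 171, 165), (179, 173, 166), (180, 174, 166), (180, 173, 166), (181, 174, 166), (178, 171, 163), (159, 154, 146), (157, 151, 144), (158, 152, 145), (158, 153, 145)
[... 409 characters left out ...]
, (170, 164, 154), (168, 162, 152), (173, 167, 157), (140, 133, 124), (38, 34, 37), (44, 40, 42), (45, 42, 42), (46, 44, 45), (45, 44, 43), (47, 46, 44), (45, 43, 44), (45, 45, 45), (46, 45, 46), (46, 43, 44), (47, 44, 45), (45, 43, 44), (49, 45, 46), (46, 42, 44), (49, 45, 47), (68, 64, 65), (74, 70, 71), (79, 74, 75), (74, 70, 71), (73, 70, 70), (76, 71, 73), (77, 72, 73), (78, 74, 75), (76, 71, 73), (76, 71, 73), (100, 83, 62), (115, 88, 8), (144, 111, 18), (175, 139, 16), (178, 142, 18), (175, 138, 18), (216, 184, 15), (230, 199, 6), (221, 196, 113), (227, 218, 207), (229, 223, 213), (229, 222, 211)]
[0.65292042 0.05772638] [0.66217943 0.05786315]
[ -8.27819025 -27.34007467   2.26103883]
```

At row 116 the block's edge (col 371) meets the tab (col 372), where the first view had a 54 px gap. The wheel also resists with 27 N, so the plate is against its stop block. Letting go and rising.

Call:
{"name": "arm_command", "arguments": {"commands": [{"hand": 120,"dx": 0,"dy": 0,"dz": 0,"wx": 0,"wy": 0,"wz": 0},{"hand": 120,"dx": 0,"dy": 0,"dz": 0,"wx": 0,"wy": 0,"wz": 0},{"hand": 120,"dx": 0,"dy": 0,"dz": 0,"wx": 0,"wy": 0,"wz": 0},{"hand": 120,"dx": 0,"dy": 0,"dz": -0.03,"wx": 0,"wy": 0,"wz": 0},{"hand": 120,"dx": 0,"dy": 0,"dz": -0.03,"wx": 0,"wy": 0,"wz": 0},{"hand": 120,"dx": 0.03,"dy": 0,"dz": -0.03,"wx": 0,"wy": 0,"wz": 0},{"hand": 120,"dx": 0,"dy": 0,"dz": 0,"wx": 0,"wy": 0,"wz": 0},{"hand": 120,"dx": 0,"dy": 0,"dz": 0,"wx": 0,"wy": 0,"wz": 0}]}}

```text
clock: 39.38
tcp_pos: [0.5511, -0.0115, 0.1507]
eef_rot: [2.215, 2.221, 0.006]
wrist_force: [0.2, -1.0, -0.6]
grip_width: 0.0504
grasp_force: 0.0
```

```bash
python3 - <<'E'
from h import *
c=shot('wrist','w12'); o=telemetry.observe(); print(o['tcp_pos'],o['clock'],o['grip_width'])
im=c['image'].astype(int)
m=((im[:,:,0]>110)&(im[:,:,0]>2*im[:,:,1])&(im[:,:,0]>2*im[:,:,2])).astype(np.uint8)
N,l,s,ce=cv2.connectedComponentsWithStats(m)
for i in range(1,N):
    b=s[i]
    if b[4]>200: k=pt(c,b[0]+b[2]/2,b[1]+b[3]-10.5,.085)[:2]+[.0015,0]; d=k-[.586,-.043]; print(b,k,np.linalg.norm(d),np.degrees(np.arctan2(d[1],d[0])))
Y=(im[:,:,0]>95)&(im[:,:,2]<45)
y0=np.array(px(c,[.662,.058,.06])).astype(int); print(y0)
for r in range(y0[1]-8,y0[1]+10,3): print(r,y0[0]-30,''.join('Y' if p[0]>95 and p[2]<45 else 'K' if p.max()<90 else '.' for p in im[r,y0[0]-30:y0[0]+20]))
# caps' disc heights: expected centres at z=.061 per port
for q in ([.5765,.097],[.5693,.196],[.5625,.296]):
    print(px(c,[*q,.061]))
E
```

```text
[ 0.54969212 -0.01189186  0.14850113] 39.4333 0.05015070628243171
[242 223  21  30 498] [ 0.54754412 -0.05343316] 0.03984602664814669 -164.82090806000764
[249 281  10  27 242] [ 0.54891954 -0.11378607] 0.07991012009969747 -117.64727214154951
[278 281  13  27 247] [ 0.57938503 -0.11389095] 0.07119891163179791 -95.33093830756879
[377 120]
112 347 YYYYYYYYYYYYYYYYYYYYYYYYYYYYYYYYYYYYYY............
115 347 YYYYYYYYYYYYYY...............YYYYYYY..............
118 347 ....KKKKKKKKKKKKKKKKKK.......YYYYYYY..............
121 347 ...KKKKKKKKKKKKKKKKKK........YYYYYYY..............
124 347 ...KKKKKKKKKKKKKKKKKK........YYYYYYY.....KKKKKKK..
127 347 KKKKKKKKKKKKKKKKKKKKK.........YYYYYYY.KKKKKKKKK...
[287.07981366  74.00719594]
[280.84378189 -50.20987936]
[ 273.17983362 -172.43654744]
```

```bash
python3 - <<'E'
from h import *
for n,rs,c0,c1 in [('w8',range(112,138,3),334,366),('w10',range(106,130,3),342,384),('w12',range(110,134,3),342,386)]:
    im=cv2.imread(f'pics/{n}.png')[:,:,::-1].astype(int)
    print(n,c0)
    for r in rs: print(r,' '.join(('Y' if p[2]<.35*p[0] else ' ')+'%02d'%(p[0]//3.0) for p in im[r,c0:c1]))
E
```

```text
w8 334
112  52  51  50  50  50  50  51  50  50  50  50  51  51  52  44  26  16  16  16 Y31 Y34 Y47 Y52 Y54 Y54 Y53 Y53 Y53 Y53 Y53 Y53 Y53
115  45  52  50  50  50  50  50  50  50  50  50  51  51  51  48  32  15  16  16 Y31 Y34 Y46 Y52 Y53 Y54 Y53 Y53 Y53 Y53 Y53 Y53 Y53
118  48  52  50  50  50  50  50  50  50  50  51  52  51  51  52  52  53  53  54  51  46  42  42  42  43  45  45  72  74  76  75  75
121  52  51  50  50  49  35  10  11  12  12  12  13  13  13  13  13  14  13  13  14  16  18  19  18  19  19  19  18  14  72  76  75
124  51  51  50  50  49  29  11  12  13  13  12  12  12  13  13  13  12  13  15  18  21  21  21  21  21  22  22  21  18  43  69  68
127  40  38  37  37  35  22  11  12  13  13  12  12  13  13  12  12  12  12  13  17  20  21  22  22  22  22  21  21  20  17  23  27
130  14  14  16  20  21  16  12  12  13  13  13  13  12  13  13  13  13  12  14  17  20  21  21  21  21  21  21  22  21  14  13  15
133  21  20  17  13  12  11  11  12  13  13  13  13  12  13  12  12  13  13  14  18  20  21  22  21  21  21  22  21  20  16  16  14
136  16  14  13  12  11  11  11  11  
[... 2226 characters left out ...]
  54  53  53  44  22  14  15  15  15  15  15  15  15  15  15  15  16  16  15  18  23  25  33  43  41  40  40  41  41  39 Y42 Y64 Y79 Y81 Y81 Y81 Y81  73  53  47
125  36  34  30  29  28  28  28  23  16  15  15  14  15  15  15  16  15  15  15  15  15  15  15  19  22  23  36  41  42  42  42  42  40  36 Y41 Y65 Y79 Y81 Y81 Y81 Y82 Y71  41  24
128  20  20  19  19  20  21  22  18  15  15  15  15  15  15  14  16  15  15  15  15  15  15  15  20  23  30  40  42  42  41  40  40  39  39 Y48 Y67 Y79 Y81 Y81 Y81 Y81 Y70  39  15
131  21  23  24  22  17  15  15  12  11  12  14  15  15  15  15  17  17  16  15  15  15  15  16  19  22  36  43  43  42  41  40  38  35  31  34 Y46 Y54 Y48  40  30  24  24  23  20
```

The block's top face (cols 366–375) directly adjoins the tab (col 376), so the measured 51 px gap has closed and the plate is on its stop. The gripper is clear; handing in.

```bash
python3 -c "
from h import *
print(job.hand_in())"
```

```text
the job is handed in; nothing more can be done
None
```

The job is handed in, with no verdict returned: all three caps are screwed to their stops on the three ports, and the plate was wound over them until the wheel resisted and images showed its tab touching the stop block. The wheel stopped about 1 rad short of its listed range by my count, most likely because it did not start at zero.

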